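# Clamp the axle with the square-drive key

### The job

Take the T-handled key from its wooden stand, press its square bit into the slanted drive socket of the blue vise, turning it until it drops fully home with the collar against the socket, then turn it clockwise until the jaws grip the chrome axle firmly. Let go and leave the key fully home in the socket and the axle clamped, and do not disturb the cup, the spacer or the pick.

Things in the scene. Friction and masses are not known exactly. Their poses are not given: they have to be found in the camera images.
- key: T-handled steel key, 101 mm long, 0.2 kg, at first upright, collar on the stand's top. Origin: centre of the underside of its round collar (34 mm wide, 6 mm thick). Own z runs from bit to handle. Below the origin: square bit 18 x 18 mm to z = -20 mm (sides along own x and y), then round pilot 18 mm wide to z = -28 mm, tapered at its tip. Above: 16 mm round shaft to z = 45 mm.
- key_handle (a point): centre of the key's black handle bar, 59 mm above the key's origin, key's axes. The bar is 80 mm long (own x), 18 mm thick (own y) and 28 mm high, centred on the shaft.
- key_stand: fixed light-wood block 80 x 80 x 40 mm with a 25 mm square hole in its top, from which the key is lifted straight up. Origin: centre of its underside; its top is 40 mm up.
- vise: small blue bench vise swivelled on an edge clamp, fixed during the run. Origin: centre of the head's underside, 22 mm above the table. Own +x runs from the drive socket to the fixed jaw, z up. The jaws (90 mm wide) reach 99 mm above the origin; between them the axle lies on a flat deck 54 mm above the origin; the fixed pad's face is at own x = +20 mm.
- socket_mouth (a point): centre of the mouth of the drive socket, at (-115, 0, 70) mm of the vise. z points out of the socket along its axis, which leans 0.61 rad (35 degrees) from vertical towards the vise's own -x. This frame is the fixed housing's: it does not show how the square hole is turned. With the key fully home its collar lies on the mouth: the key's origin is at this point.
- socket_floor (a point): bottom of the socket, 31 mm below the mouth on the same axis. The socket is a 20 mm square hole in a 42 mm square steel block that turns about this axis; its angle at the start varies (visible) and repeats every 90 degrees. The key's pilot enters at any angle; the square then rests on the rim until it lines up within about 5 degrees. Turning friction 0.2 N m; 6 degrees of play round the bit.
- jaw (a joint): how far the moving jaw has closed, m: 0 is fully open (22 mm between pads), and it starts at 0 to 0.0024. Turning the socket clockwise, seen from the handle end, closes it by 8 mm per radian. It meets the 14 mm axle at about 0.008 and then hardly grows while the grip firms (0.0082 at 20 N): turn on some 0.2 rad after that; a stop 75 degrees from fully open makes overturning harmless.
- moving_jaw: blue moving jaw, 28 x 90 x 45 mm, with an aluminium pad; it slides along the vise's own +x onto the axle. Origin: on the deck, 2 mm ahead (+x) of the pad's face; vise's axes.
- axle: chrome steel axle, 14 mm thick, 110 mm long with a thin 20 mm stub on each end, lying loose along the vise's y between the jaws. Origin: its centre; own y along its length.
- cup: stainless measuring cup, 80 mm wide, 65 mm high, flat handle 75 mm long to own +y at the rim; bystander. Origin: centre of its underside.
- spacer: white plastic wheel spacer, ring 64 mm wide, 30 mm high; bystander. Origin: centre of its underside.
- pick: yellow nylon shield pick, 128 mm long along own x, 12 mm high, lying; bystander. Origin: on its underside near the middle.

How it is judged (in metres and radians):
On the way, in this order (a step that is already met when the one before it is completed fails the run):
1. the key is out of its stand (height (world z) of key above 0.08 m and value of joint jaw below 0.0045 m), for 0.1 s.
2. the key has dropped fully home in the socket while the jaws are still open (distance between key and socket_mouth below 0.005 m and angle between the z axis of key and the z axis of socket_mouth, either way round below 0.2 rad and value of joint jaw below 0.007 m), for 0.05 s.
At the end, for the whole second after the job is handed in: Key in the socket: origin within 5 mm of the mouth centre, under 0.2 rad from the axis. Jaw closed beyond 7.2 mm, pressing the axle with over 3 N. Axle still between the jaws, 55 to 70 mm above the vise origin. Key and axle at rest. Cup, spacer and pick moved under 30 mm (distance between key and socket_mouth below 0.005 m and angle between the z axis of key and the z axis of socket_mouth, either way round below 0.2 rad and value of joint jaw above 0.0072 m and contact force between axle and moving_jaw above 3 N and z of axle in the frame of vise between 0.055 and 0.07 m and linear speed of each of key, axle below 0.02 m/s); the robot touches nothing.
It fails at once if the measuring cup, wheel spacer or shield pick is moved more than 30 mm (distance of any of cup, spacer, pick from where it was at the start of the episode above 0.03 m).
It also fails if it takes over 67 s, if anything falls off the work surface, if the arm or the gripper's body presses on something with over 40 N, if the wrist force passes 120 N, or if a joint passes its speed limit or range.

### The arm

A 6-joint arm with a two-finger parallel gripper is mounted at the origin on the work surface. World frame = base frame: x ahead of the robot, y to its left, z up, the work surface at z = 0. Lengths are in mm, angles in rad, forces in N, time in s.
With the tool pointing down it reaches from about 375 to 900 mm from the base axis. Payload 3.1 kg.
Tool frame: the origin (TCP) lies on the mounting face of the last link; the fingertips stand 182 mm ahead of it and the grasp point (between the pads) lies 164 mm ahead of it; z points along the fingers, x is the direction in which the jaws open and shut, and the axes are right-handed (so a half turn about z gives the same grasp; the last joint's range is limited). The gripper opens to 87 mm and grips with 3 to 60 N. Pads are 19 mm wide; open, the fingers measure 117 mm over their backs; the gripper's body (75 mm by 190 mm) begins 51 mm behind the grasp point.
Start: joints at [1.018, 0.527, 1.433, -0, 1.181, -0.178], TCP at [228.763, 581.606, 404.748] pointing down, gripper open.
Joint ranges: [-3.08, 3.08], [-0.75, 2.2], [0.22, 2.44], [-1.43, 4.57], [0, 2.65], [-2.85, 2.85]. Speed limits (rad/s): [2.79, 2.79, 3.14, 3.14, 3.14, 3.14].

### API

Orientations are given as a unit quaternion [x, y, z, w].
In Python, from rig import readout, viewer, workorder gives the robot as it stands. The module is installed in compiled form; this text tells all that it offers.
- The arm moves only by the shell command python3 -m crank 'ROWS' [OPENING] [FORCE]. ROWS is JSON, a list of rows, each a list of 4 numbers: the shift along the tool's x, y, z in cm, then the turn about the tool's z in rad. A call has 1 to 8 rows; each row is the pose to reach, as a shift and turn from the pose measured when the call began, along the tool's axes at that moment; what a row does not reach only later rows make up. A row lasts 1/10 s, in which the tool goes at most 50 mm and 8.59 degrees, less where a joint would pass 70% of its speed; a pose out of reach is approached as far as the arm can. A call with a gripper value outside its range is refused whole. OPENING is the closure, from 0 (fully open) to 1 (shut), set as the call begins (- or left out, the last holds). The fingers move at their own pace and stop on an object; FORCE is the grip in N (left out, the last holds). Time passes only in rows, so rows that repeat a pose let the fingers close. It gives the time, the measured TCP pose, the force and the opening at its end, in the units of the state.
- readout.state(): the state, without advancing time (a new reading comes with each control period).
- viewer.get_image(name): name is "scene" or "top" or "wrist"; returns a dict with "img" (480x640x3 uint8, red, green, blue), "range_z" (480x640 float32, mm along the optical axis (not along the pixel's ray), 0 where there is no reading), "fov_y" (degrees; the focal length in pixels is half the picture's height over the tangent of half this angle, whatever the lens; pixels are square), "cx", "cy" (the principal point, pixels), "eye" and "attitude" of the camera in the world. Camera axes: x right, y down, z forward; pixel columns grow to the right and rows downward; lengths in mm; the calibration is good to about 2 mm. A picture is of the moment at which its call begins.
- workorder.job_done(): hands the job in, once; it reports no verdict.
Trained networks look in a picture, given as the dict that the camera call returned (one of the last four; its "shot" number tells which), for a name from the list of things; names that differ only in an ending like _2 or _b are one class to them, and where a whole thing is asked for, a point or a joint stands for the part that bears it (a point fixed in the world has none). Each returns a list of dicts, best first, with "confidence" (0 to 1); they miss things now and then, are a little off and sometimes report something else, mostly with a low value. They report only what shows in the picture. A call takes as long as a camera call.
- viewer.outline_of(picture, target): "region" (480x640 bool, what is visible of it).
- viewer.mark_of(picture, target): "location" ([x, y, z] in mm, in the coordinates of the camera as it stood for that picture, good to about 4 mm: a listed point, or the origin of a listed thing).
The state is a dict: "time_s": time; "joint_pos": joint angles; "joint_velocities": joint speeds; "joint_torque": joint torques, N m; "ee_pos": TCP position; "eef_rot": TCP orientation; "wrist_force": force on the tool from outside, world axes, zero at the start; "ft_torque": the same for the moment, N m; "grip_width": finger opening in mm.
Only numpy, scipy, OpenCV 4.12 (cv2) and the standard library are available. Lean on these libraries where they do the work, as an engineer would, in place of code of your own. Each camera call takes 0.05 s, during which the arm holds its last target.

## Working session

There is one attempt and no reset: what is moved stays moved. The work goes in short steps, Python scripts to look and compute and a shell command to move; the robot and the scene stay as the last step left them, time stands still between calls to the robot, and variables do not carry over. Pictures are saved under pics/ and viewed, and the job is handed in when it is done.

```bash
ls -la; mkdir -p pics; cat > h.py <<'E'
import numpy as np, cv2
from scipy.spatial.transform import Rotation as R
from rig import readout, viewer, workorder
def pic(n,save=None):
    p=viewer.get_image(n)
    if save: cv2.imwrite('pics/'+save+'.png',cv2.cvtColor(p['img'],cv2.COLOR_RGB2BGR))
    return p
def foc(p): return 240/np.tan(np.radians(p['fov_y'])/2)
def Rc(p):
    a=np.array(p['attitude'],float)
    return a if a.shape==(3,3) else R.from_quat(a).as_matrix()
def c2w(p,x): return Rc(p)@np.asarray(x,float)+np.array(p['eye'],float)
def px2w(p,u,v):
    f=foc(p); z=p['range_z'][int(v),int(u)]
    return c2w(p,[(u-p['cx'])/f*z,(v-p['cy'])/f*z,z])
def w2px(p,X):
    c=Rc(p).T@(np.asarray(X,float)-np.array(p['eye'],float)); f=foc(p)
    return np.array([p['cx']+f*c[0]/c[2],p['cy']+f*c[1]/c[2]])
def cloud(p):
    f=foc(p); v,u=np.mgrid[0:480,0:640]; z=p['range_z']
    P=np.stack([(u-p['cx'])/f*z,(v-p['cy'])/f*z,z],-1)
    return P@Rc(p).T+np.array(p['eye'],float)
E
python3 - <<'E'
from h import *
print(readout.state())
for n in ['scene','top','wrist']:
    p=pic(n,n+'0'); print(n,p['eye'],p['attitude'],p['fov_y'],p['cx'],p['cy'])
    for t in ['key','key_handle','key_stand','vise','socket_mouth','socket_floor','moving_jaw','axle','cup','spacer','pick']:
        try:
            m=viewer.mark_of(p,t)
            print(t,[(round(a['confidence'],2),np.round(c2w(p,a['location'])).tolist()) for a in m[:2]])
        except Exception as e: print(t,e)
E
```

```text
total 12
drwxr-xr-x  3 agent agent 4096 Dec  7 01:25 .
drwxr-xr-x 23 root  root  4096 Dec  7 01:25 ..
drwxr-xr-x  2 agent agent 4096 Dec  7 01:25 pics
{'time_s': 0.0, 'joint_pos': array([ 1.01754240e+00,  5.28455697e-01,  1.43389742e+00, -6.75182359e-07,
        1.18136379e+00, -1.78510711e-01]), 'joint_velocities': array([-0.00034269,  0.00088151,  0.00016108, -0.00038125, -0.00047465,
       -0.00015911]), 'joint_torque': array([ 9.93103604e-04, -4.40028226e+01, -1.76589721e+01,  6.33101701e-02,
        5.81067475e-02, -1.63656591e-04]), 'ee_pos': array([228.56835734, 581.34043163, 403.77919013]), 'eef_rot': array([ 8.26447759e-01,  5.63012410e-01, -9.69898974e-04,  4.32908966e-04]), 'wrist_force': array([ 0.66461193,  0.44468662, -0.06328283]), 'ft_torque': array([ 0.03664122, -0.04880923,  0.00541343]), 'grip_width': 86.6761933525986}
scene [1175.51512181  407.53900115  800.4964775 ] [ 0.42906337  0.81482012 -0.34042064 -0.18996467] 52.79817740216238 312.1191217532262 233.86650429042234
key [(0.68, [433.0, -272.0, 38.0])]
key_handle [(0.93, [435.0, -273.0, 97.0])]
key_stand [(0.7
[... 730 characters left out ...]
 [(0.57, [434.0, -275.0, -1.0])]
vise [(0.86, [708.0, 66.0, 17.0])]
socket_mouth [(0.72, [430.0, -276.0, 103.0]), (0.69, [596.0, 52.0, 91.0])]
socket_floor [(0.84, [614.0, 56.0, 62.0])]
moving_jaw [(0.62, [715.0, 66.0, 77.0])]
axle [(0.9, [722.0, 64.0, 81.0])]
cup [(0.94, [483.0, 222.0, -4.0]), (0.61, [434.0, -274.0, -3.0])]
spacer [(0.78, [633.0, -400.0, 0.0]), (0.49, [709.0, 65.0, 19.0])]
pick [(0.59, [642.0, 365.0, -6.0])]
wrist [160.42825194 607.04328581 384.25781488] [0.81896018 0.55801627 0.07482382 0.11101109] 62.577215398517616 310.60885809783156 242.50754881997224
key []
key_handle []
key_stand []
vise []
socket_mouth []
socket_floor []
moving_jaw []
axle []
cup []
spacer []
pick []
```

View pics/scene0.png

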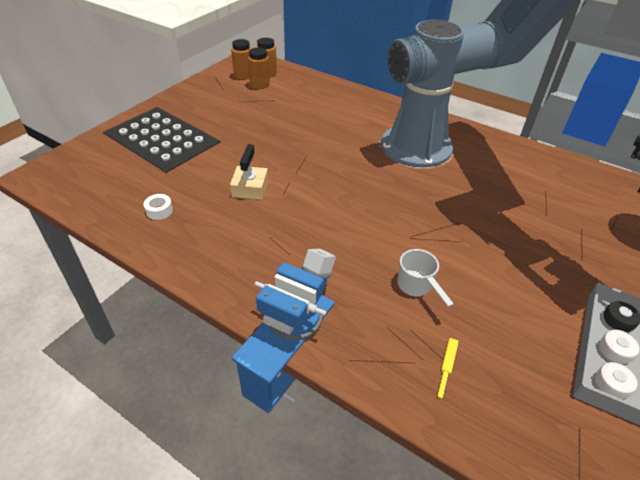

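View pics/top0.png

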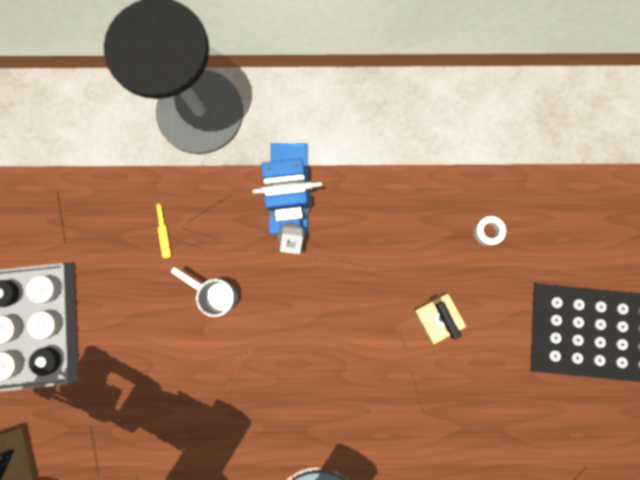

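```bash
python3 - <<'E'
from h import *
p=pic('top','top1'); C=cloud(p)
for t in ['key_handle','key_stand','vise','socket_mouth','axle']:
    o=viewer.outline_of(p,t)
    for a in o[:2]:
        r=a['region']; P=C[r]; print(t,round(a['confidence'],2),r.sum(),np.round(np.median(P,0)),np.round(P.min(0)),np.round(P.max(0)))
# bar by height
C0=C.copy()
m=(np.hypot(C[...,0]-434,C[...,1]+274)<60)&(C[...,2]>85)
P=C[m]; print(m.sum(),np.round(P.mean(0)),P[:,2].max())
rect=cv2.minAreaRect(P[:,:2].astype(np.float32)); print(rect)
w,v=np.linalg.eigh(np.cov(P[:,:2].T)); print(v[:,1],np.sqrt(w))
m=(np.hypot(C[...,0]-434,C[...,1]+274)<70)&(C[...,2]>30)&(C[...,2]<50)
print(cv2.minAreaRect(C[m][:,:2].astype(np.float32)))
# vise direction from axle
o=viewer.outline_of(p,'axle')
P=C[o[0]['region']][:,:2];w,v=np.linalg.eigh(np.cov(P.T)); print('axle',v[:,1],np.sqrt(w),P.mean(0))
cv2.imwrite('pics/crop.png',cv2.resize(cv2.cvtColor(p['img'],cv2.COLOR_RGB2BGR)[150:270,240:340],None,fx=6,fy=5,interpolation=cv2.INTER_CUBIC)[:600,:600])
s=pic('scene')
cv2.imwrite('pics/crops.png',cv2.resize(cv2.cvtColor(s['img'],cv2.COLOR_RGB2BGR)[235:345,240:350],None,fx=5,fy=5,interpolation=cv2.INTER_CUBIC))
E
```

```text
key_handle 0.62 524 [ 432. -270.  110.] [ 396. -330.   -1.] [ 482.  -17. 1055.]
key_handle 0.32 844 [687.  65. 118.] [482. -17.  -5.] [ 727.  125. 1055.]
key_stand 0.92 982 [ 433. -259.   39.] [ 380. -323.   -2.] [ 483.  -17. 1055.]
vise 0.91 3010 [685.  61. 109.] [482. -17.  -5.] [ 805.  125. 1055.]
vise 0.33 492 [ 628. -396.   28.] [ 482. -429.   -4.] [ 661.  -17. 1055.]
socket_mouth 0.57 3066 [686.  60. 108.] [ 482.  -17. -755.] [1038.  241. 1055.]
axle 0.56 241 [720.  70.  87.] [482. -17.  81.] [ 728.  134. 1055.]
427 [ 433. -272.  109.] 116.0085282501908
((433.0131530761719, -274.2154541015625), (80.82954406738281, 18.83626365661621), 24.5250301361084)
[-0.9052085  -0.42496773] [ 5.70738956 23.12593323]
((433.1371765136719, -274.5671081542969), (80.4607925415039, 81.1919174194336), 27.283390045166016)
axle [-0.05798806  0.99831728] [15.87603979 39.84860154] [718.43412023  65.81501069]
```

View pics/crop.png

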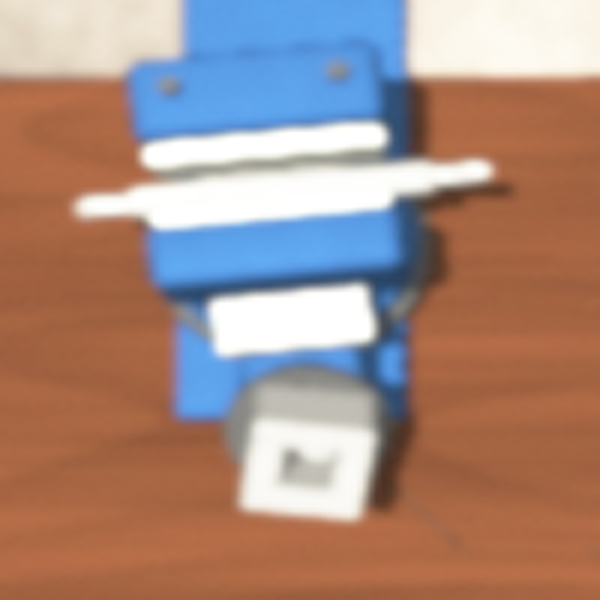

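View pics/crops.png

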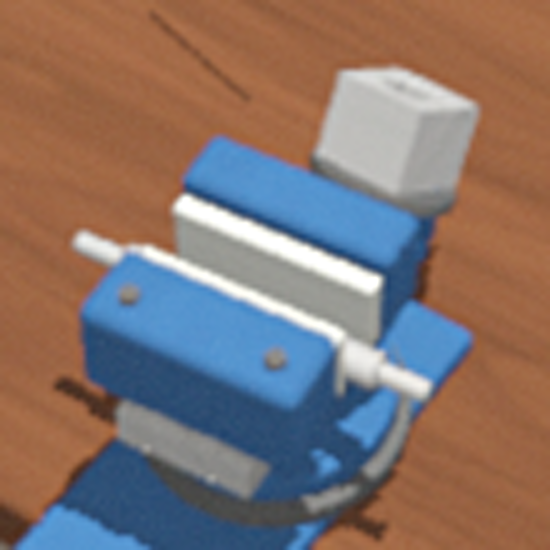

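```bash
cat >> h.py <<'E'
def go(x,y,z,yaw=None,Rt=None):
    "print shift (cm, tool axes) and turn to bring TCP to world x,y,z; yaw of tool x in deg"
    s=readout.state(); R0=R.from_quat(s['eef_rot']).as_matrix()
    d=R0.T@(np.array([x,y,z])-s['ee_pos'])/10
    t=0
    if yaw is not None:
        c=np.degrees(np.arctan2(R0[1,0],R0[0,0])); t=-np.radians((yaw-c+180)%360-180)
    print('shift cm',np.round(d,2),'turn',round(t,3)); st(s)
def st(s=None):
    s=s or readout.state(); R0=R.from_quat(s['eef_rot']).as_matrix()
    print('t',round(s['time_s'],2),'tcp',np.round(s['ee_pos'],1),'x',np.round(R0[:,0],3),'z',np.round(R0[:,2],3),'q',np.round(s['joint_pos'],3),'F',np.round(s['wrist_force'],1),'M',np.round(s['ft_torque'],2),'w',round(s['grip_width'],1))
E
python3 - <<'E'
from h import *
go(480,60,400,-65)
E
```

```text
shift cm [-39.34  42.47   0.47] turn 2.33
t 2.2 tcp [228.8 581.6 404.7] x [ 0.366  0.931 -0.   ] z [-0. -0. -1.] q [ 1.018  0.528  1.433 -0.     1.181 -0.179] F [ 0.6  0.1 -0.6] M [ 0.   -0.04  0.04] w 86.9
```

```bash
python3 -m crank '[[-39.3,42.5,0.5,2.33],[-39.3,42.5,0.5,2.33],[-39.3,42.5,0.5,2.33],[-39.3,42.5,0.5,2.33],[-39.3,42.5,0.5,2.33],[-39.3,42.5,0.5,2.33],[-39.3,42.5,0.5,2.33],[-39.3,42.5,0.5,2.33]]' 0; python3 - <<'E'
from h import *
go(433,-274,340,-65)
E
```

```text
time_s: 3.0
ee_pos: [403.2, 219.6, 401.6]
eef_rot: [1.0, -0.005, 0.001, -0.0]
wrist_force: [1.5, 1.4, -0.4]
grip_width: 86.9
shift cm [ 3.46 49.33  6.15] turn 1.125
t 3.0 tcp [403.2 219.6 401.6] x [ 1.    -0.01   0.001] z [ 0.001  0.    -1.   ] q [0.254 0.31  1.838 0.    0.993 0.264] F [ 1.5  1.4 -0.4] M [-0.03  0.03 -0.  ] w 86.9
```

```bash
python3 -m crank '[[3.5,49.3,6.1,1.12],[3.5,49.3,6.1,1.12],[3.5,49.3,6.1,1.12],[3.5,49.3,6.1,1.12],[3.5,49.3,6.1,1.12],[3.5,49.3,6.1,1.12],[3.5,49.3,6.1,1.12],[3.5,49.3,6.1,1.12]]' 0; python3 - <<'E'
from h import *
go(433,-274,340,-65)
E
```

```text
time_s: 3.8
ee_pos: [427.1, -177.2, 352.7]
eef_rot: [0.843, -0.537, 0.001, -0.0]
wrist_force: [-0.4, -0.1, -0.1]
grip_width: 87.1
shift cm [9.03 3.55 1.27] turn -0.0
t 3.8 tcp [ 427.1 -177.2  352.7] x [ 0.422 -0.906  0.001] z [ 0.002 -0.    -1.   ] q [-6.360e-01  3.930e-01  1.886e+00  1.000e-03  8.610e-01  4.980e-01] F [-0.4 -0.1 -0.1] M [-0.04  0.11  0.02] w 87.1
```

```bash
python3 -m crank '[[9,3.5,1.2,0],[9,3.5,1.2,0],[9,3.5,1.2,0],[9,3.5,1.2,0]]' 0; python3 - <<'E'
from h import *
p=pic('wrist','w1'); print(p['eye'])
for t in ['key_handle','key']:
    m=viewer.mark_of(p,t); print(t,[(round(a['confidence'],2),np.round(c2w(p,a['location']),1).tolist()) for a in m[:2]])
C=cloud(p); m=(np.hypot(C[...,0]-434,C[...,1]+274)<60)&(C[...,2]>100)&(C[...,2]<125)
print(m.sum(),C[m][:,2].max(),cv2.minAreaRect(C[m][:,:2].astype(np.float32)))
go(433,-274,264,-65)
E
```

```text
time_s: 4.2
ee_pos: [433.1, -274.7, 340.4]
eef_rot: [0.843, -0.539, 0.001, -0.001]
wrist_force: [0.5, 1.0, -0.1]
grip_width: 87.0
[ 498.15860505 -245.34590075  320.0311451 ]
key_handle [(0.76, [433.3, -276.8, 95.4])]
key [(0.94, [435.5, -276.0, 35.1])]
4124 114.98619499584544 ((437.1620788574219, -272.459716796875), (74.4699478149414, 17.970539093017578), 24.871578216552734)
shift cm [0.18 0.1  7.67] turn 0.001
t 4.35 tcp [ 433.1 -272.   340.7] x [ 0.423 -0.906 -0.   ] z [ 0.001  0.001 -1.   ] q [-0.78   0.469  1.78   0.002  0.892  0.352] F [ 1.   0.4 -0.3] M [-0.02  0.13  0.03] w 86.5
```

View pics/w1.png

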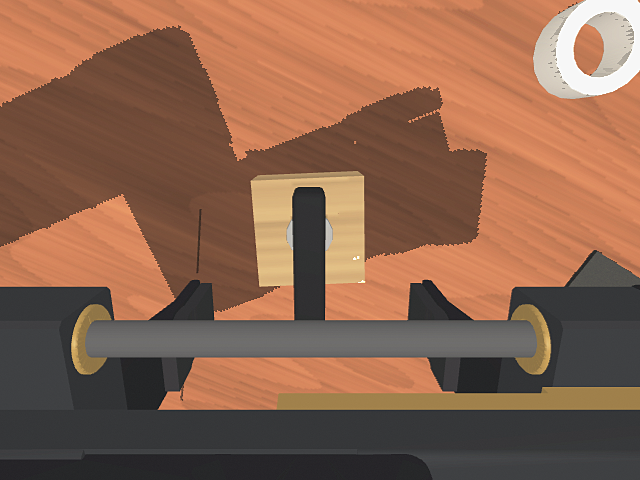

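The wrist view shows the bar (column ~310) vertical and centred between the fingers (columns ~200 and ~420). I'm going down to grasp it.

```bash
python3 -m crank '[[0.1,0.1,4,0],[0.1,0.1,7.6,0],[0.1,0.1,7.6,0],[0.1,0.1,7.6,0]]' 0 && python3 -m crank '[[0,0,0,0],[0,0,0,0],[0,0,0,0],[0,0,0,0],[0,0,0,0],[0,0,0,0]]' 1 50; python3 - <<'E'
from h import *
st()
E
```

```text
time_s: 4.75
ee_pos: [432.9, -272.1, 265.0]
eef_rot: [0.844, -0.536, -0.001, -0.001]
wrist_force: [0.3, 1.0, 0.3]
grip_width: 87.0
time_s: 5.35
ee_pos: [432.8, -272.2, 265.1]
eef_rot: [0.844, -0.536, -0.0, -0.001]
wrist_force: [-0.3, 0.5, -0.0]
grip_width: 46.9
t 5.35 tcp [ 432.8 -272.2  265.1] x [ 0.425 -0.905 -0.002] z [ 0.     0.002 -1.   ] q [-0.781  0.598  1.835  0.002  0.71   0.35 ] F [-0.3  0.5 -0. ] M [-0.04  0.16  0.01] w 46.9
```

```bash
python3 -m crank '[[0,0,0,0],[0,0,0,0],[0,0,0,0],[0,0,0,0],[0,0,0,0],[0,0,0,0]]' 1 50;  python3 -m crank '[[0,0,-2,0],[0,0,-5,0],[0,0,-9,0],[0,0,-13,0],[0,0,-17,0],[0,0,-17,0]]'
```

```text
time_s: 5.95
ee_pos: [432.9, -272.3, 265.0]
eef_rot: [0.844, -0.536, -0.0, -0.001]
wrist_force: [-0.5, -1.5, -1.9]
grip_width: 17.5
time_s: 6.55
ee_pos: [433.8, -273.3, 440.2]
eef_rot: [0.844, -0.536, 0.005, 0.0]
wrist_force: [0.6, -1.2, -2.7]
grip_width: 17.8
```

```bash
python3 - <<'E'
from h import *
p=pic('top','top2'); C=cloud(p)
reg=(abs(C[...,0]-710)<110)&(abs(C[...,1]-65)<110)
m=reg&(C[...,2]>112)&(C[...,2]<130)
m=cv2.morphologyEx(m.astype(np.uint8),cv2.MORPH_OPEN,np.ones((3,3)))
n,l,s,c=cv2.connectedComponentsWithStats(m)
for i in range(1,n):
    if s[i,4]>30:
        P=C[l==i]; print(s[i],np.round(P.mean(0),1),cv2.minAreaRect(P[:,:2].astype(np.float32)))
# socket mouth face: points near 
m=(np.hypot(C[...,0]-597,C[...,1]-52)<32)&(C[...,2]>60)
P=C[m]; c=P.mean(0)
# ransac plane
rng=np.random.default_rng(0);best=None
for _ in range(500):
    a=P[rng.choice(len(P),3,False)]; nn=np.cross(a[1]-a[0],a[2]-a[0]); 
    if np.linalg.norm(nn)<1e-6: continue
    nn/=np.linalg.norm(nn); nn*=np.sign(nn[2]); ang=np.degrees(np.arccos(nn[2]))
    k=(abs((P-a[0])@nn)<1.5)
    if best is None or k.sum()>best.sum(): best=k; bn=nn
Q=P[best]; cc=Q.mean(0); w,v=np.linalg.eigh(np.cov(Q.T)); nn=v[:,0]*np.sign(v[2,0])
print(len(P),len(Q),cc,nn,np.degrees(np.arccos(nn[2])),np.degrees(np.arctan2(-nn[1],-nn[0])))
go(864,201,440)
E
```

```text
[262 159  43  20 693] [753.5  70.  118.9] ((755.0640258789062, 70.380615234375), (36.736167907714844, 89.49388122558594), 6.397239685058594)
[265 191  43  17 547] [686.5  63.  118.6] ((687.6343383789062, 63.73511505126953), (28.869483947753906, 89.12796783447266), 6.091035842895508)
446 180 [596.15944535  53.32745314  91.19012942] [-0.55024426 -0.06258727  0.83265484] 33.62757160838054 6.4891917545955256
shift cm [-24.58 -59.14  -0.18] turn 0
t 6.6 tcp [ 433.  -272.7  437.3] x [ 0.425 -0.905  0.004] z [ 0.004 -0.002 -1.   ] q [-0.781  0.333  1.675  0.002  1.129  0.35 ] F [-0.1  0.4 -3.1] M [-0.07  0.17 -0.01] w 17.6
```

```bash
python3 -m crank '[[-24.6,-59.1,-0.2,-1.24],[-24.6,-59.1,-0.2,-1.24],[-24.6,-59.1,-0.2,-1.24],[-24.6,-59.1,-0.2,-1.24],[-24.6,-59.1,-0.2,-1.24],[-24.6,-59.1,-0.2,-1.24],[-24.6,-59.1,-0.2,-1.24],[-24.6,-59.1,-0.2,-1.24]]'; python3 - <<'E'
from h import *
go(864,201,440,6.2)
E
```

```text
time_s: 7.4
ee_pos: [702.4, 25.2, 434.5]
eef_rot: [0.999, 0.037, -0.001, 0.001]
wrist_force: [0.1, -0.6, -3.0]
grip_width: 17.4
shift cm [ 17.42 -16.34  -0.62] turn -0.034
t 7.4 tcp [702.4  25.2 434.5] x [ 0.997  0.074 -0.002] z [-0.002 -0.002 -1.   ] q [-0.122  0.611  1.182 -0.002  1.35  -0.196] F [ 0.1 -0.6 -3. ] M [-0.12  0.02 -0.05] w 17.4
```

```bash
python3 -m crank '[[17.4,-16.3,-0.6,-0.03],[17.4,-16.3,-0.6,-0.03],[17.4,-16.3,-0.6,-0.03],[17.4,-16.3,-0.6,-0.03],[17.4,-16.3,-0.6,-0.03],[17.4,-16.3,-0.6,-0.03]]'; python3 - <<'E'
from h import *
st()
E
```

```text
time_s: 8.0
ee_pos: [865.6, 206.3, 429.8]
eef_rot: [0.998, 0.055, -0.005, -0.0]
wrist_force: [-0.4, 0.4, -3.0]
grip_width: 18.0
t 8.0 tcp [865.6 206.3 429.8] x [ 0.994  0.11  -0.01 ] z [-0.011  0.    -1.   ] q [ 1.090e-01  9.570e-01  4.780e-01  1.000e-03  1.717e+00 -1.000e-03] F [-0.4  0.4 -3. ] M [-0.08  0.   -0.02] w 18.0
```

```bash
python3 -m crank '[[5,0,0,0],[10,0,0,0],[15,0,0,0],[15,0,0,0]]'; python3 - <<'E'
from h import *
st()
E
```

```text
time_s: 8.4
ee_pos: [918.2, 202.1, 403.5]
eef_rot: [0.998, 0.054, 0.008, -0.003]
wrist_force: [-1.4, 0.1, -2.6]
grip_width: 17.6
t 8.4 tcp [918.2 202.1 403.5] x [0.994 0.109 0.016] z [ 0.016  0.006 -1.   ] q [ 0.098  1.099  0.224  0.005  1.802 -0.01 ] F [-1.4  0.1 -2.6] M [-0.08  0.07  0.02] w 17.6
```

```bash
python3 -m crank '[[100,0,-20,0],[100,0,-20,0],[100,0,-20,0],[100,0,-20,0]]'; python3 - <<'E'
from h import *
st()
E
```

```text
time_s: 8.8
ee_pos: [926.1, 186.0, 405.9]
eef_rot: [0.998, 0.054, 0.026, -0.005]
wrist_force: [0.2, 0.5, -1.9]
grip_width: 17.8
t 8.8 tcp [926.1 186.  405.9] x [0.993 0.108 0.052] z [ 0.051  0.013 -0.999] q [ 0.079  1.099  0.219  0.009  1.771 -0.027] F [ 0.2  0.5 -1.9] M [-0.1   0.08 -0.02] w 17.8
```

```bash
python3 -m crank '[[100,-20,-20,0],[100,-20,-20,0]]'; python3 - <<'E'
from h import *
st(); s=readout.state(); print(s['joint_pos'][2], s['joint_velocities'])
E
```

```text
time_s: 9.0
ee_pos: [928.4, 196.1, 406.6]
eef_rot: [0.998, 0.054, 0.044, -0.008]
wrist_force: [-0.2, -0.3, -1.9]
grip_width: 17.5
t 9.0 tcp [928.4 196.1 406.6] x [0.99  0.107 0.088] z [ 0.086  0.021 -0.996] q [ 0.089  1.098  0.219  0.013  1.736 -0.016] F [-0.2 -0.3 -1.9] M [-0.09  0.2   0.01] w 17.5
0.2191615690430951 [ 0.06022069 -0.00260208 -0.00218965 -0.00056733  0.0117105   0.04855235]
```

```bash
python3 -m crank '[[100,2,-10,0]]'; python3 -m crank '[[100,2,-10,0]]';  python3 - <<'E'
from h import *
st(); s=readout.state(); print(s['joint_pos'][2], s['joint_velocities'])
E
```

```text
time_s: 9.1
ee_pos: [933.4, 194.3, 405.3]
eef_rot: [0.997, 0.055, 0.06, -0.011]
wrist_force: [-0.3, -0.3, -2.1]
grip_width: 17.8
time_s: 9.2
ee_pos: [938.9, 188.7, 404.2]
eef_rot: [0.996, 0.056, 0.075, -0.013]
wrist_force: [-0.6, -0.1, -2.4]
grip_width: 17.4
t 9.2 tcp [938.9 188.7 404.2] x [0.982 0.109 0.152] z [ 0.149  0.035 -0.988] q [ 0.079  1.102  0.219  0.023  1.668 -0.028] F [-0.6 -0.1 -2.4] M [-0.13  0.22 -0.02] w 17.4
0.2194593431229337 [-0.06488955  0.01006976  0.00204629  0.05797964 -0.32978403 -0.07577413]
```

```bash
python3 -m crank '[[100,15,10,0]]'; python3 -m crank '[[100,15,12,0]]'; python3 -m crank '[[100,15,15,0]]'; python3 -m crank '[[100,15,20,0]]';  python3 - <<'E'
from h import *
st()
E
```

```text
time_s: 9.3
ee_pos: [946.9, 179.8, 398.3]
eef_rot: [0.994, 0.057, 0.092, -0.016]
wrist_force: [0.0, -0.4, -3.1]
grip_width: 17.7
time_s: 9.4
ee_pos: [955.0, 169.7, 389.4]
eef_rot: [0.992, 0.057, 0.108, -0.018]
wrist_force: [-0.1, -0.4, -2.4]
grip_width: 17.8
time_s: 9.5
ee_pos: [962.5, 160.6, 381.8]
eef_rot: [0.99, 0.057, 0.124, -0.02]
wrist_force: [0.5, 0.4, -2.6]
grip_width: 17.2
time_s: 9.6
ee_pos: [969.6, 152.5, 374.1]
eef_rot: [0.988, 0.057, 0.139, -0.021]
wrist_force: [-0.4, 0.1, -1.7]
grip_width: 17.6
t 9.6 tcp [969.6 152.5 374.1] x [0.955 0.107 0.278] z [ 0.273  0.058 -0.96 ] q [ 0.037  1.138  0.219  0.048  1.506 -0.075] F [-0.4  0.1 -1.7] M [-0.16  0.36  0.  ] w 17.6
```

```bash
python3 -m crank '[[100,50,5,0]]'; python3 -m crank '[[100,50,5,0]]'; python3 -m crank '[[100,50,5,0]]'; python3 -m crank '[[100,50,5,0]]';  python3 - <<'E'
from h import *
st()
E
```

```text
time_s: 9.7
ee_pos: [975.9, 132.9, 371.9]
eef_rot: [0.986, 0.059, 0.151, -0.023]
wrist_force: [-0.5, 1.3, -3.1]
grip_width: 17.6
time_s: 9.8
ee_pos: [982.2, 108.0, 374.6]
eef_rot: [0.984, 0.059, 0.166, -0.024]
wrist_force: [0.1, 0.4, -2.3]
grip_width: 17.7
time_s: 9.9
ee_pos: [987.5, 85.5, 377.9]
eef_rot: [0.981, 0.058, 0.181, -0.024]
wrist_force: [-0.5, 0.0, -3.2]
grip_width: 17.7
time_s: 10.0
ee_pos: [992.2, 65.1, 381.4]
eef_rot: [0.979, 0.057, 0.197, -0.023]
wrist_force: [-0.4, 0.9, -2.3]
grip_width: 17.5
t 10.0 tcp [992.2  65.1 381.4] x [0.916 0.102 0.388] z [ 0.382  0.068 -0.922] q [-0.058  1.135  0.219  0.091  1.399 -0.172] F [-0.4  0.9 -2.3] M [-0.19  0.4  -0.02] w 17.5
```

```bash
python3 -m crank '[[100,50,10,0]]'; python3 -m crank '[[100,50,10,0]]'; python3 -m crank '[[100,45,10,0]]'; python3 -m crank '[[100,40,10,0]]'; python3 -m crank '[[100,40,10,0]]';  python3 - <<'E'
from h import *
st()
E
```

```text
time_s: 10.1
ee_pos: [996.6, 46.3, 384.3]
eef_rot: [0.975, 0.056, 0.213, -0.023]
wrist_force: [-0.3, 0.7, -2.3]
grip_width: 17.8
time_s: 10.2
ee_pos: [1000.4, 28.4, 387.1]
eef_rot: [0.972, 0.055, 0.229, -0.022]
wrist_force: [0.2, 1.0, -2.1]
grip_width: 17.7
time_s: 10.3
ee_pos: [1003.5, 12.6, 391.2]
eef_rot: [0.968, 0.053, 0.244, -0.021]
wrist_force: [-0.9, 0.2, -2.8]
grip_width: 17.7
time_s: 10.4
ee_pos: [1005.9, -0.4, 397.1]
eef_rot: [0.964, 0.052, 0.259, -0.02]
wrist_force: [0.6, -0.2, -3.0]
grip_width: 17.6
time_s: 10.5
ee_pos: [1007.8, -12.5, 404.3]
eef_rot: [0.96, 0.051, 0.274, -0.019]
wrist_force: [0.4, 0.5, -3.4]
grip_width: 17.9
t 10.5 tcp [1007.8  -12.5  404.3] x [0.844 0.088 0.529] z [ 0.525  0.064 -0.849] q [-0.14   1.12   0.219  0.144  1.263 -0.252] F [ 0.4  0.5 -3.4] M [-0.13  0.55 -0.01] w 17.9
```

```bash
python3 -m crank '[[100,35,10,0]]'; python3 -m crank '[[70,25,10,0]]';  python3 - <<'E'
from h import *
s=np.array([np.sin(.61)*np.cos(np.radians(186.2)),np.sin(.61)*np.sin(np.radians(186.2)),np.cos(.61)]); print('target z',-s)
st()
m=np.array([597,52.5,92])
go(*(m+s*(223+90)))
E
```

```text
time_s: 10.6
ee_pos: [1009.2, -22.9, 412.9]
eef_rot: [0.956, 0.05, 0.29, -0.017]
wrist_force: [-0.4, -0.1, -1.6]
grip_width: 17.8
time_s: 10.7
ee_pos: [1010.7, -32.6, 421.3]
eef_rot: [0.951, 0.05, 0.305, -0.016]
wrist_force: [-1.1, -0.1, -2.7]
grip_width: 18.0
target z [ 0.56951674  0.06186932 -0.81964802]
t 10.7 tcp [1010.7  -32.6  421.3] x [0.808 0.085 0.582] z [ 0.579  0.061 -0.813] q [-0.161  1.107  0.219  0.163  1.215 -0.275] F [-1.1 -0.1 -2.7] M [-0.15  0.67  0.01] w 18.0
shift cm [-51.54 -12.7  -27.98] turn 0
t 10.7 tcp [1010.7  -32.6  421.3] x [0.808 0.085 0.582] z [ 0.579  0.061 -0.813] q [-0.161  1.107  0.219  0.163  1.215 -0.275] F [-1.1 -0.1 -2.7] M [-0.15  0.67  0.01] w 18.0
```

```bash
cat > fk.py <<'E'
import numpy as np
from scipy.optimize import least_squares
D=[(228.8,581.6,404.7,.528,1.433,1.181),(403.2,219.6,401.6,.310,1.838,.993),(427.1,-177.2,352.7,.393,1.886,.861),(433.1,-272,340.7,.469,1.780,.892),(432.8,-272.2,265.1,.598,1.835,.71),(433,-272.7,437.3,.333,1.675,1.129),(702.4,25.2,434.5,.611,1.182,1.35),(865.6,206.3,429.8,.957,.478,1.717),(1010.7,-32.6,421.3,1.107,.219,1.215),(928.4,196.1,406.6,1.098,.219,1.736)]
def fk(p,q2,q3,q5):
    a,h,L1,L2,d=p
    return np.array([a+L1*np.sin(q2)+L2*np.sin(q2+q3)+d*np.sin(q2+q3+q5), h+L1*np.cos(q2)+L2*np.cos(q2+q3)+d*np.cos(q2+q3+q5)])
def res(p):
    o=[]
    for x,y,z,q2,q3,q5 in D: o+=list(fk(p[:5],q2,q3,q5)-[np.sqrt(x*x+y*y-p[5]**2),z])
    return o
f=least_squares(res,[0,200,400,400,100,110]); P=f.x
if __name__=='__main__':
    print(np.round(P,1),np.round(f.fun,1))
    s=np.array([-.5695,-.0619,.8196]); m=np.array([597,52.5,92])
    for d in (0,30,90,150):
      for up in (0,60):
        T=m+s*(223+d)+[0,0,up]; r=np.sqrt(T[0]**2+T[1]**2-P[5]**2)
        g=least_squares(lambda q:list((fk(P[:5],*q)-[r,T[2]])/100)+[(q.sum()-(np.pi-.61))],[.3,1.8,.5])
        print(d,up,np.round(T),np.round(g.x,3),g.cost)
E
python3 fk.py
```

```text
[-124.6  135.8  705.9  427.1  165.8    0. ] [  1.   12.6 -10.4   7.6   8.   -8.4  15.7  -8.9  39.2 -35.9 -17.9  19.
  -6.1  19.6 -16.    4.6   3.5  -3.  -17.   -7.3]
0 0 [470.  39. 275.] [ 0.42   2.198 -0.086] 1.1687063193564702e-19
0 60 [470.  39. 335.] [0.335 2.125 0.071] 1.0487657567161178e-24
30 0 [453.  37. 299.] [ 0.367  2.204 -0.039] 5.746116166683128e-21
30 60 [453.  37. 359.] [0.286 2.125 0.121] 9.167747798886893e-27
90 0 [419.  33. 349.] [0.262 2.204 0.066] 2.3134660073304105e-24
90 60 [419.  33. 409.] [0.187 2.114 0.23 ] 2.683547027380838e-30
150 0 [385.  29. 398.] [0.158 2.19  0.184] 1.454028420503369e-30
150 60 [385.  29. 458.] [0.093 2.089 0.35 ] 1.3626847963381987e-27fk.py:9: RuntimeWarning: invalid value encountered in sqrt
  for x,y,z,q2,q3,q5 in D: o+=list(fk(p[:5],q2,q3,q5)-[np.sqrt(x*x+y*y-p[5]**2),z])
```

```bash
cat > fk.py <<'E'
import numpy as np
from scipy.optimize import least_squares
# x,y,z,q1..q6
D=[(228.8,581.6,404.7,1.018,.528,1.433,0,1.181,-.179),(403.2,219.6,401.6,.254,.310,1.838,0,.993,.264),(427.1,-177.2,352.7,-.636,.393,1.886,.001,.861,.498),(433.1,-272,340.7,-.78,.469,1.780,.002,.892,.352),(432.8,-272.2,265.1,-.781,.598,1.835,.002,.71,.35),(433,-272.7,437.3,-.781,.333,1.675,.002,1.129,.35),(702.4,25.2,434.5,-.122,.611,1.182,-.002,1.35,-.196),(865.6,206.3,429.8,.109,.957,.478,.001,1.717,-.001),(918.2,202.1,403.5,.098,1.099,.224,.005,1.802,-.01),(1010.7,-32.6,421.3,-.161,1.107,.219,.163,1.215,-.275),(928.4,196.1,406.6,.089,1.098,.219,.013,1.736,-.016),(992.2,65.1,381.4,-.058,1.135,.219,.091,1.399,-.172)]
def Ry(t): c,s=np.cos(t),np.sin(t); return np.array([[c,0,s],[0,1,0],[-s,0,c]])
def Rz(t): c,s=np.cos(t),np.sin(t); return np.array([[c,-s,0],[s,c,0],[0,0,1]])
def fk(p,q):
    a,h,L1,e,L2,d,b=p
    R1=Rz(q[0])@Ry(q[1]); T=Rz(q[0])@np.array([a,b,0])+[0,0,h]+R1@np.array([0,0,L1])
    R2=R1@Ry(q[2]); T=T+R2@np.array([e,0,L2]); R3=R2@Rz(q[3])@Ry(q[4]); T=T+R3@np.array([0,0,d])
    return T,R3@Rz(q[5])
def res(p): return np.concatenate([fk(p,r[3:])[0]-r[:3] for r in D])
f=least_squares(res,[0,200,400,0,400,100,110]); P=f.x
def ik(T,Rt,q0):
    from scipy.spatial.transform import Rotation as R
    def e(q):
        t,M=fk(P,q); return np.concatenate([(t-T)/100,R.from_matrix(M.T@Rt).as_rotvec()])
    return least_squares(e,q0)
if __name__=='__main__':
    print(np.round(P,1),np.round(f.fun,1))
    print(np.round(fk(P,D[9][3:])[1],3))
E
python3 fk.py
```

```text
[2.000e-01 2.744e+02 5.879e+02 1.141e+02 3.915e+02 1.235e+02 1.110e+02] [-0.3  0.1 -0.4  0.1 -0.2 -0.1 -0.1  0.  -0.1  0.1 -0.1  0.1 -0.  -0.3
  0.1 -0.1  0.2  0.  -0.   0.3  0.3 -0.   0.2 -0.3 -0.1  0.3 -0.   0.1
 -0.1 -0.1  0.1 -0.2  0.3 -0.  -0.4  0.1]
[[-0.808 -0.104  0.579]
 [-0.085  0.995  0.06 ]
 [-0.582 -0.001 -0.813]]
```

```bash
cat > plan.py <<'E'
from fk import *
s=np.array([-.5695,-.0619,.8196]); m=np.array([597,52.5,92])
def tool(spin):  # tool rot: z=-s, x at spin from vise-plane (turn about tool z)
    z=-s; y0=np.cross(z,[0.9942*.8196,.108*.8196,.574]); y0/=np.linalg.norm(y0); x0=np.cross(y0,z)
    M=np.column_stack([x0,y0,z]); return M@Rz(spin)
F=np.diag([-1,-1,1.])
lo=np.array([-3.08,-.75,.22,-1.43,0,-2.85]);hi=np.array([3.08,2.2,2.44,4.57,2.65,2.85])
if __name__=='__main__':
  for d,up in ((0,0),(30,0),(90,0),(90,60),(150,0),(150,60),(20,100)):
    T=m+s*(223+d)+[0,0,up]
    for spin in (0,):
      for q0 in ([0,.3,1.8,.2,.5,0],[-.2,.3,1.8,2,.5,-2],[-.2,.3,1.8,1.5,.5,-1]):
        g=ik(T,tool(spin)@F,q0); print(d,up,np.round(T),np.round(g.x,3),'cost %.1e'%g.cost)
E
python3 plan.py
```

```text
0 0 [470.  39. 275.] [-0.203  0.548  2.116 -1.021 -0.207  0.753] cost 1.8e-30
0 0 [470.  39. 275.] [-0.203  0.548  2.116  2.121  0.207 -2.388] cost 5.6e-25
0 0 [470.  39. 275.] [-0.203  0.548  2.116  2.121  0.207 -2.388] cost 8.3e-31
30 0 [453.  37. 299.] [-0.217  0.477  2.141  1.886  0.194 -2.162] cost 2.5e-20
30 0 [453.  37. 299.] [-0.217  0.477  2.141  1.886  0.194 -2.162] cost 1.9e-25
30 0 [453.  37. 299.] [-0.217  0.477  2.141  1.886  0.194 -2.162] cost 1.4e-20
90 0 [419.  33. 349.] [-0.25   0.325  2.174  1.272  0.212 -1.563] cost 3.6e-31
90 0 [419.  33. 349.] [-0.25   0.325  2.174  1.272  0.212 -1.563] cost 1.1e-24
90 0 [419.  33. 349.] [-0.25   0.325  2.174  1.272  0.212 -1.563] cost 4.1e-20
90 60 [419.  33. 409.] [-0.25   0.187  2.096  0.641  0.343 -0.91 ] cost 2.9e-24
90 60 [419.  33. 409.] [-0.25   0.187  2.096  0.641  0.343 -0.91 ] cost 5.3e-23
90 60 [419.  33. 409.] [-0.25   0.187  2.096  0.641  0.343 -0.91 ] cost 1.4e-30
150 0 [385.  29. 398.] [-0.291  0.162  2.184  0.802  0.315 -1.11 ] cost 2.2e-30
150 0 [385.  29. 398.] [-0.291  0.162  2.184  0.802  0.315 -1.11 ] cost 8.5e-31
150 0 [385.  29. 398.] [-0.291  0.162  2.184  0.802  0.315 -1.11 ] cost 4.6e-22
150 60 [385.  29. 458.] [-0.291  0.037  2.088  0.488  0.495 -0.77 ] cost 8.6e-28
150 60 [385.  29. 458.] [-0.291  0.037  2.088  0.488  0.495 -0.77 ] cost 8.6e-31
150 60 [385.  29. 458.] [-0.291  0.037  2.088  0.488  0.495 -0.77 ] cost 2.6e-26
20 100 [459.  37. 391.] [-0.212  0.276  2.033  0.643  0.306 -0.886] cost 3.8e-27
20 100 [459.  37. 391.] [-0.212  0.276  2.033  0.643  0.306 -0.886] cost 1.5e-20
20 100 [459.  37. 391.] [-0.212  0.276  2.033  0.643  0.306 -0.886] cost 1.1e-29
```

```bash
python3 - <<'E'
from h import *
go(402,31,413)
E
python3 -m crank '[[-5,0,-1,0]]'
python3 - <<'E'
from h import *
go(480,31,440)
E
```

```text
shift cm [-49.16 -12.66 -34.2 ] turn 0
t 10.7 tcp [1010.7  -32.6  421.3] x [0.808 0.085 0.582] z [ 0.579  0.061 -0.813] q [-0.161  1.107  0.219  0.163  1.215 -0.275] F [-1.1 -0.1 -2.7] M [-0.15  0.67  0.01] w 18.0
time_s: 10.8
ee_pos: [984.4, -38.2, 410.2]
eef_rot: [0.948, 0.05, 0.313, -0.014]
wrist_force: [1.8, -1.2, -1.4]
grip_width: 17.6
shift cm [-37.93 -12.09 -31.88] turn 0
t 10.8 tcp [984.4 -38.2 410.2] x [0.799 0.085 0.595] z [ 0.593  0.059 -0.803] q [-0.172  1.028  0.428  0.182  1.072 -0.313] F [ 1.8 -1.2 -1.4] M [-0.17  0.51 -0.01] w 17.6
```

```bash
python3 -m crank '[[-38,-12,-32,0],[-38,-12,-32,0],[-38,-12,-32,0],[-38,-12,-32,0],[-38,-12,-32,0],[-38,-12,-32,0],[-38,-12,-32,0],[-38,-12,-32,0]]'
python3 - <<'E'
from h import *
go(402,31,413)
E
```

```text
time_s: 11.6
ee_pos: [590.6, 15.5, 434.5]
eef_rot: [0.948, 0.05, 0.315, -0.014]
wrist_force: [0.5, 0.5, -2.4]
grip_width: 17.7
shift cm [-16.18  -3.51  -9.42] turn 0
t 11.6 tcp [590.6  15.5 434.5] x [0.797 0.086 0.598] z [ 0.596  0.058 -0.801] q [-0.2    0.376  1.694  0.388  0.482 -0.596] F [ 0.5  0.5 -2.4] M [-0.14  0.64 -0.04] w 17.7
```

```bash
python3 -m crank '[[-4,-0.9,-2.4,0],[-8,-1.8,-4.7,0],[-12,-2.6,-7,0],[-16.2,-3.5,-9.4,0],[-16.2,-3.5,-9.4,0],[-16.2,-3.5,-9.4,0]]'
python3 - <<'E'
from h import *
st()
p=pic('wrist','w2'); t=pic('top','top3'); s=pic('scene','s3')
for n,q in (('wrist',p),('top',t),('scene',s)):
  for a in ['socket_mouth','socket_floor','key','key_handle','vise']:
    m=viewer.mark_of(q,a); print(n,a,[(round(b['confidence'],2),np.round(c2w(q,b['location']),1).tolist()) for b in m[:2]])
E
```

```text
time_s: 12.2
ee_pos: [400.7, 31.2, 413.7]
eef_rot: [0.947, 0.05, 0.316, -0.013]
wrist_force: [1.3, -1.0, -2.0]
grip_width: 17.7
t 12.2 tcp [400.7  31.2 413.7] x [0.795 0.086 0.601] z [ 0.598  0.056 -0.8  ] q [-0.271  0.15   2.137  0.741  0.323 -1.022] F [ 1.3 -1.  -2. ] M [-0.17  0.55  0.05] w 17.7
wrist socket_mouth []
wrist socket_floor [(0.74, [613.9, 55.6, 64.6]), (0.55, [711.6, 64.6, 77.3])]
wrist key [(0.62, [534.9, 43.6, 232.5])]
wrist key_handle [(0.92, [498.6, 38.4, 280.5]), (0.64, [614.3, 54.0, 68.0])]
wrist vise [(0.63, [714.7, 65.2, 20.5])]
top socket_mouth [(0.76, [595.3, 51.9, 91.3])]
top socket_floor [(0.56, [610.7, 54.0, 63.6]), (0.35, [708.9, 64.4, 14.0])]
top key [(0.5, [541.1, 47.9, 237.3])]
top key_handle []
top vise [(0.63, [708.6, 63.2, 16.3])]
scene socket_mouth [(0.57, [598.2, 56.9, 93.1])]
scene socket_floor [(0.56, [612.0, 54.8, 70.0])]
scene key [(0.62, [540.9, 43.8, 234.8])]
scene key_handle [(0.97, [500.1, 35.9, 282.5]), (0.41, [432.7, -272.8, -0.2])]
scene vise [(0.96, [710.8, 67.5, 20.5])]
```

View pics/w2.png

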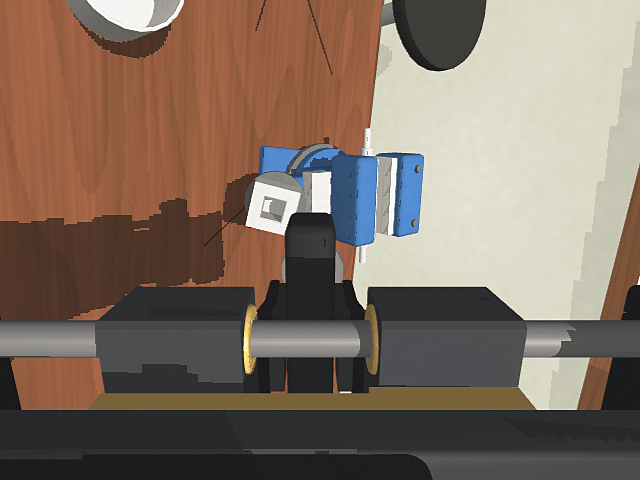

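View pics/s3.png

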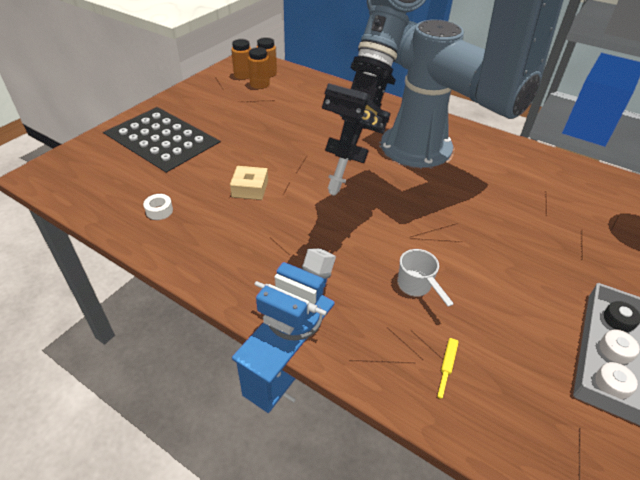

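```bash
python3 - <<'E'
from h import *
import pickle
p=pic('wrist','w3'); pickle.dump({k:p[k] for k in p},open('w3.pkl','wb'))
im=cv2.cvtColor(p['img'],cv2.COLOR_RGB2BGR)[160:245,230:325]
cv2.imwrite('pics/w3c.png',cv2.resize(im,None,fx=7,fy=7,interpolation=cv2.INTER_NEAREST))
st()
E
```

```text
t 13.15 tcp [402.   30.9 412.7] x [0.797 0.086 0.598] z [ 0.596  0.058 -0.801] q [-0.271  0.154  2.135  0.741  0.325 -1.023] F [ 0.3  0.8 -3.3] M [-0.23  0.69 -0.01] w 17.7
```

View pics/w3c.png

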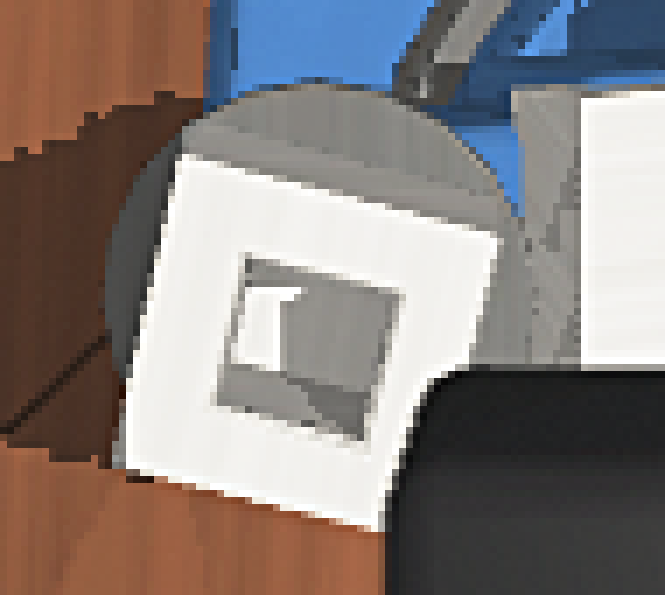

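```bash
python3 - <<'E'
from h import *
import pickle
p=pickle.load(open('w3.pkl','rb'))
s=np.array([-.5695,-.0619,.8196]); m=np.array([596.5,53,92.])
X=np.array([.797,.086,.598]);Z=np.array([.596,.058,-.801]);Y=np.cross(Z,X)
f=foc(p);Rm=Rc(p);E=np.array(p['eye'])
def proj(c):
    d=Rm@np.array([(230+c[0]/7-.5-p['cx'])/f,(160+c[1]/7-.5-p['cy'])/f,1]); return E+d*((m-E)@s)/(d@s)
for name,cs in (('hole',[(245,257),(405,295),(367,440),(218,405)]),('block',[(180,152),(498,232),(127,468),(385,528)])):
    W=np.array([proj(c) for c in cs]); print(name,np.round(W,1).tolist(),np.round(W.mean(0),1))
    if name=='hole':
        for a,b in((0,1),(1,2),(2,3),(3,0)):
            d=W[b]-W[a]; print(np.round(np.linalg.norm(d),1),'angle in tool',np.round(np.degrees(np.arctan2(d@Y,d@X)),1))
    else:
        for a,b in((0,1),(0,2),(2,3)):
            d=W[b]-W[a]; print(np.round(np.linalg.norm(d),1),np.round(np.degrees(np.arctan2(d@Y,d@X)),1))
# mouth face depth
C=cloud(p); M=(np.abs((C-m)@s)<6)&(np.linalg.norm(C-m,axis=-1)<26)
print(M.sum(), np.median((C[M]-m)@s)); P=C[M]; P=P[abs((P-m)@s)<4]; w,v=np.linalg.eigh(np.cov(P.T)); print('normal',v[:,0]*np.sign(v[2,0]), w)
E
```

```text
hole [[588.8, 65.7, 87.6], [606.0, 62.5, 99.3], [603.8, 43.0, 96.3], [587.5, 46.1, 85.2]] [596.5  54.3  92.1]
21.1 angle in tool 13.8
19.9 angle in tool 105.4
19.9 angle in tool -166.0
19.8 angle in tool -78.0
block [[580.9, 78.5, 83.1], [615.0, 71.7, 106.2], [578.5, 36.7, 78.2], [606.8, 31.3, 97.5]] [595.3  54.5  91.3]
41.7 14.4
42.1 101.6
34.7 14.0
1476 -0.3578258677265774
normal [-0.56641655 -0.05937859  0.82197718] [  0.65842116 141.98247208 186.14727594]
```

```bash
cat >> h.py <<'E'
def tgt(d,m=(596.5,54.0,92.0),turn=0.0,off=225.,oy=0.8):
    "shift to bring key origin to m+s*d with current tool direction; turn applied about tool z"
    st_=readout.state(); R0=R.from_quat(st_['eef_rot']).as_matrix()
    s=np.array([-.5695,-.0619,.8196]); X,Y,Z=R0.T
    R1=R0@R.from_rotvec([0,0,turn]).as_matrix()
    # align the bit middle (10 mm below origin) with the axis
    T=np.array(m)+s*d-s*10 - R1@np.array([0,oy,off+10])
    dd=R0.T@(T-st_['ee_pos'])/10; print('d',d,'shift cm',np.round(dd,2)); 
    k=st_['ee_pos']+R0@np.array([0,oy,off])-np.array(m); print('key now: along',round(k@s,1),'lateral',np.round(k-s*(k@s),1),'tilt err',round(float(np.arccos(-Z@s)),3))
E
python3 - <<'E'
from h import *
for d in (60,34): tgt(d,turn=.24)
st()
E
```

```text
d 60 shift cm [-3.33 -0.49  8.92]
key now: along 150.2 lateral [25.1 -1.6 17.4] tilt err 0.034
d 34 shift cm [-3.41 -0.51 11.52]
key now: along 150.2 lateral [25.1 -1.6 17.4] tilt err 0.034
t 13.15 tcp [402.   30.9 412.7] x [0.797 0.086 0.598] z [ 0.596  0.058 -0.801] q [-0.271  0.154  2.135  0.741  0.325 -1.023] F [ 0.3  0.8 -3.3] M [-0.23  0.69 -0.01] w 17.7
```

```bash
python3 -m crank '[[-1.2,-0.2,2.5,0.1],[-2.2,-0.3,5,0.2],[-3.0,-0.5,7.5,0.24],[-3.4,-0.5,9.5,0.24],[-3.4,-0.5,10.4,0.24],[-3.4,-0.5,10.4,0.24],[-3.4,-0.5,10.4,0.24]]'
python3 - <<'E'
from h import *
st(); tgt(30)
E
```

```text
time_s: 13.85
ee_pos: [436.8, 38.7, 307.4]
eef_rot: [0.947, -0.065, 0.309, -0.051]
wrist_force: [-0.6, -0.2, -2.3]
grip_width: 17.5
t 13.85 tcp [436.8  38.7 307.4] x [ 0.8   -0.155  0.579] z [ 0.592  0.057 -0.804] q [-0.222  0.449  2.18   2.061  0.212 -2.096] F [-0.6 -0.2 -2.3] M [-0.13  0.71  0.01] w 17.5
d 30 shift cm [ 0.12 -0.1   1.36]
key now: along 43.5 lateral [-1.6 -0.7 -1.2] tilt err 0.03
```

```bash
python3 - <<'E'
from h import *
p=pic('wrist','w4'); s=pic('scene')
cv2.imwrite('pics/s4.png',cv2.resize(cv2.cvtColor(s['img'],cv2.COLOR_RGB2BGR)[190:330,250:390],None,fx=4,fy=4,interpolation=cv2.INTER_CUBIC))
cv2.imwrite('pics/w4c.png',cv2.resize(cv2.cvtColor(p['img'],cv2.COLOR_RGB2BGR)[160:300,230:400],None,fx=4,fy=4,interpolation=cv2.INTER_NEAREST))
t=pic('top')
cv2.imwrite('pics/t4.png',cv2.resize(cv2.cvtColor(t['img'],cv2.COLOR_RGB2BGR)[190:290,240:340],None,fx=5,fy=5,interpolation=cv2.INTER_CUBIC))
E
```

```text
(no output)
```

View pics/w4c.png

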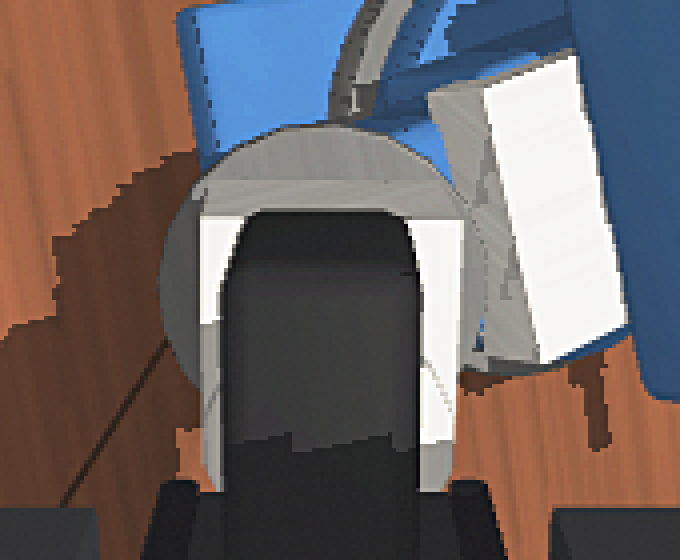

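View pics/s4.png

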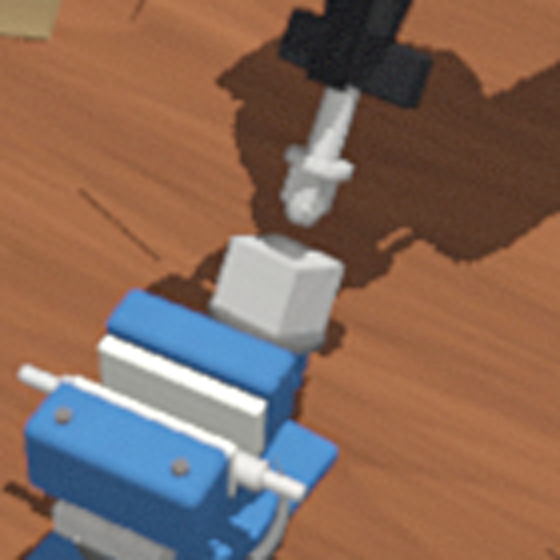

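View pics/t4.png

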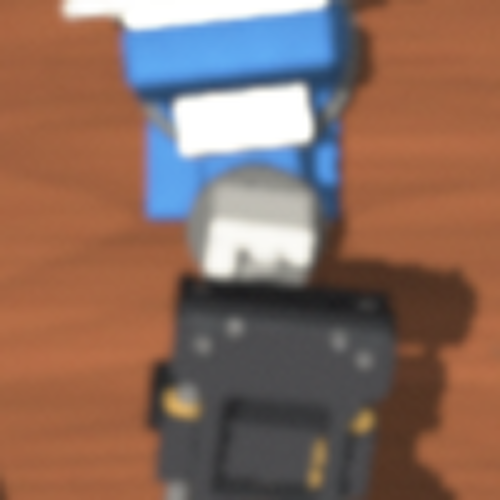

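```bash
python3 -m crank '[[0.06,-0.05,0.7,0],[0.1,-0.1,1.4,0],[0.1,-0.1,1.4,0]]'
python3 - <<'E'
from h import *
st(); tgt(21); tgt(14)
E
```

```text
time_s: 14.3
ee_pos: [445.8, 40.6, 299.5]
eef_rot: [0.947, -0.063, 0.312, -0.051]
wrist_force: [-0.0, -0.7, -2.0]
grip_width: 17.5
t 14.3 tcp [445.8  40.6 299.5] x [ 0.798 -0.151  0.584] z [ 0.597  0.058 -0.8  ] q [-0.212  0.476  2.166  2.149  0.219 -2.18 ] F [-0.  -0.7 -2. ] M [-0.17  0.64 -0.07] w 17.5
d 21 shift cm [-0.26  0.1   1.08]
key now: along 31.9 lateral [1.6 0.7 1.2] tilt err 0.035
d 14 shift cm [-0.28  0.1   1.78]
key now: along 31.9 lateral [1.6 0.7 1.2] tilt err 0.035
```

```bash
cat >> h.py <<'E'
def kq(m=(596.5,54.0,92.0),off=225.,oy=0.8):
    "key pose from joint angles"
    import fk
    q=readout.state()['joint_pos']; T,M=fk.fk(fk.P,q); M=M@np.diag([-1,-1,1.])
    s=np.array([-.5695,-.0619,.8196]); k=T+M@np.array([0,oy,off])-np.array(m); b=T+M@np.array([0,oy,off+10])-np.array(m)
    print('FK tcp',np.round(T,1),'z',np.round(M[:,2],3),'tilt',round(float(np.arccos(-M[:,2]@s)),3),'along',round(k@s,1),'lat(tool)',np.round((M.T@(k-s*(k@s)))[:2],1),'bit lat',np.round((M.T@(b-s*(b@s)))[:2],1))
E
python3 - <<'E'
from h import *
kq()
E
```

```text
FK tcp [446.   40.6 299.6] z [ 0.597  0.058 -0.8  ] tilt 0.035 along 31.8 lat(tool) [ 2.1 -1. ] bit lat [ 2.5 -1.1]
```

```bash
python3 -m crank '[[-0.25,0.1,0.6,0],[-0.25,0.1,0.6,0],[-0.25,0.1,0.6,0]]'
python3 - <<'E'
from h import *
st(); kq(); tgt(14)
E
```

```text
time_s: 14.6
ee_pos: [447.0, 40.3, 293.7]
eef_rot: [0.947, -0.063, 0.312, -0.051]
wrist_force: [0.8, -0.3, -1.9]
grip_width: 17.6
t 14.6 tcp [447.   40.3 293.7] x [ 0.797 -0.151  0.584] z [ 0.597  0.058 -0.8  ] q [-0.212  0.492  2.168  2.214  0.229 -2.247] F [ 0.8 -0.3 -1.9] M [-0.14  0.7  -0.  ] w 17.6
FK tcp [447.3  40.3 293.7] z [ 0.597  0.058 -0.8  ] tilt 0.035 along 26.3 lat(tool) [ 0.  -0.1] bit lat [ 0.4 -0.1]
d 14 shift cm [-0.06  0.01  1.24]
key now: along 26.4 lateral [-0.2  0.1 -0.1] tilt err 0.035
```

```bash
python3 -m crank '[[-0.03,0,0.5,0],[-0.06,0,0.9,0],[-0.06,0,1.25,0],[-0.06,0,1.25,0]]'
python3 - <<'E'
from h import *
st(); kq()
E
```

```text
time_s: 15.0
ee_pos: [454.2, 40.9, 283.1]
eef_rot: [0.947, -0.063, 0.312, -0.051]
wrist_force: [0.3, -1.0, -4.0]
grip_width: 17.6
t 15.0 tcp [454.2  40.9 283.1] x [ 0.798 -0.152  0.584] z [ 0.597  0.057 -0.8  ] q [-0.206  0.524  2.158  2.295  0.24  -2.324] F [ 0.3 -1.  -4. ] M [-0.41  0.73 -0.22] w 17.6
FK tcp [454.4  40.9 283.2] z [ 0.597  0.057 -0.8  ] tilt 0.035 along 13.5 lat(tool) [-0.2  0.2] bit lat [0.2 0.2]
```

```bash
python3 -m crank '[[-0.03,0,0.5,0],[-0.05,-0.02,0.9,0],[-0.07,-0.02,1.3,0],[-0.07,-0.02,1.35,0],[-0.07,-0.02,1.35,0]]'
python3 - <<'E'
from h import *
st(); kq()
E
```

```text
time_s: 15.5
ee_pos: [461.8, 41.9, 271.8]
eef_rot: [0.947, -0.063, 0.312, -0.051]
wrist_force: [-0.3, -2.3, -2.2]
grip_width: 17.6
t 15.5 tcp [461.8  41.9 271.8] x [ 0.798 -0.152  0.584] z [ 0.596  0.057 -0.801] q [-0.199  0.556  2.146  2.37   0.252 -2.395] F [-0.3 -2.3 -2.2] M [-0.59  0.73 -0.33] w 17.6
FK tcp [462.   41.9 271.9] z [ 0.596  0.057 -0.801] tilt 0.035 along -0.1 lat(tool) [-0.4  0.1] bit lat [-0.1  0.1]
```

```bash
python3 -m crank '[[-0.02,0,0.2,0],[-0.02,0,0.3,0],[-0.02,0,0.3,0]]'
python3 - <<'E'
from h import *
st(); kq()
s=pic('scene'); 
cv2.imwrite('pics/s5.png',cv2.resize(cv2.cvtColor(s['img'],cv2.COLOR_RGB2BGR)[190:330,250:390],None,fx=4,fy=4,interpolation=cv2.INTER_CUBIC))
for a in ['key','socket_mouth','moving_jaw','axle']:
    m=viewer.mark_of(s,a); print(a,[(round(b['confidence'],2),np.round(c2w(s,b['location']),1).tolist()) for b in m[:2]])
E
```

```text
time_s: 15.8
ee_pos: [462.1, 42.1, 271.3]
eef_rot: [0.946, -0.064, 0.313, -0.051]
wrist_force: [-13.3, -6.1, 20.5]
grip_width: 17.6
t 15.8 tcp [462.1  42.1 271.3] x [ 0.796 -0.153  0.586] z [ 0.599  0.056 -0.799] q [-0.199  0.558  2.147  2.386  0.256 -2.41 ] F [-13.3  -6.1  20.5] M [-0.84  0.32 -0.56] w 17.6
FK tcp [462.3  42.1 271.4] z [ 0.599  0.056 -0.799] tilt 0.038 along -0.7 lat(tool) [0.2 0. ] bit lat [0.5 0. ]
key [(0.59, [598.2, 57.3, 87.7])]
socket_mouth [(0.69, [601.5, 54.9, 95.3])]
moving_jaw [(0.56, [713.0, 65.9, 80.2])]
axle []
```

View pics/s5.png

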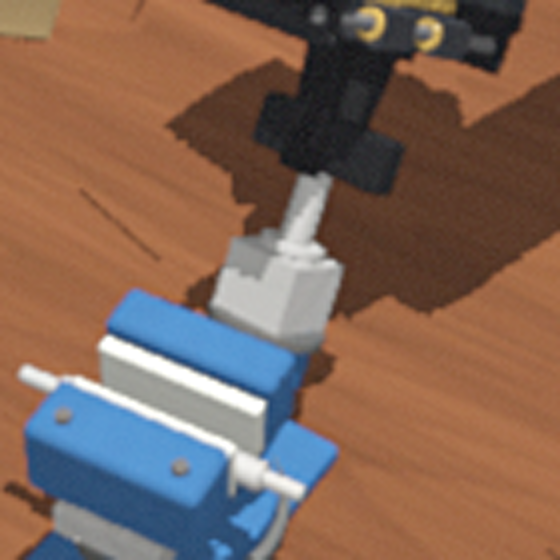

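```bash
python3 -m crank '[[0,0,0.05,0.1],[0,0,0.05,0.2],[0,0,0.05,0.3],[0,0,0.05,0.4],[0,0,0.05,0.5],[0,0,0.05,0.5]]' 1 60
python3 - <<'E'
from h import *
st(); kq()
s=pic('scene'); 
for a in ['key','moving_jaw','axle']:
    m=viewer.mark_of(s,a); print(a,[(round(b['confidence'],2),np.round(c2w(s,b['location']),1).tolist()) for b in m[:2]])
E
```

```text
time_s: 16.65
ee_pos: [461.5, 42.0, 271.2]
eef_rot: [0.901, -0.297, 0.29, -0.126]
wrist_force: [-5.6, -3.5, 4.3]
grip_width: 17.4
t 16.65 tcp [461.5  42.  271.2] x [ 0.655 -0.608  0.448] z [ 0.598  0.056 -0.8  ] q [-0.199  0.558  2.148  2.388  0.255 -1.91 ] F [-5.6 -3.5  4.3] M [-0.79  0.93 -0.34] w 17.4
FK tcp [461.7  42.  271.3] z [ 0.598  0.056 -0.8  ] tilt 0.036 along -0.5 lat(tool) [-0.8  0.8] bit lat [-0.5  0.6]
key [(0.72, [597.3, 56.0, 89.4])]
moving_jaw [(0.8, [717.7, 63.6, 80.1])]
axle []
```

```bash
python3 -m crank '[[0,0,0.05,0.1],[0,0,0.05,0.2],[0,0,0.05,0.3],[0,0,0.05,0.4],[0,0,0.05,0.4]]'
python3 - <<'E'
from h import *
st(); kq(); s=readout.state(); print('axial torque',R.from_quat(s['eef_rot']).as_matrix()[:,2]@s['ft_torque'])
E
```

```text
time_s: 17.35
ee_pos: [461.2, 42.4, 270.9]
eef_rot: [0.825, -0.469, 0.259, -0.181]
wrist_force: [-4.3, -1.0, 3.0]
grip_width: 17.4
t 17.35 tcp [461.2  42.4 270.9] x [ 0.426 -0.867  0.257] z [ 0.598  0.056 -0.8  ] q [-0.198  0.558  2.149  2.39   0.255 -1.514] F [-4.3 -1.   3. ] M [-0.32  0.86 -0.11] w 17.4
FK tcp [461.5  42.4 271. ] z [ 0.598  0.056 -0.8  ] tilt 0.036 along -0.5 lat(tool) [-1.4  1.2] bit lat [-1.1  1. ]
axial torque -0.0585943878733688
```

```bash
python3 -m crank '[[0,0,0.05,0.1],[0,0,0.05,0.2],[0,0,0.05,0.3],[0,0,0.05,0.3]]'
python3 - <<'E'
from h import *
st(); kq(); s=readout.state(); print('axial torque',R.from_quat(s['eef_rot']).as_matrix()[:,2]@s['ft_torque'])
s=pic('scene'); 
cv2.imwrite('pics/s6.png',cv2.resize(cv2.cvtColor(s['img'],cv2.COLOR_RGB2BGR)[190:330,250:390],None,fx=4,fy=4,interpolation=cv2.INTER_CUBIC))
for a in ['key','moving_jaw','axle']:
    m=viewer.mark_of(s,a); print(a,[(round(b['confidence'],2),np.round(c2w(s,b['location']),1).tolist()) for b in m[:2]])
E
```

```text
time_s: 17.75
ee_pos: [461.2, 42.6, 270.9]
eef_rot: [0.748, -0.583, 0.23, -0.217]
wrist_force: [-3.7, -4.4, 4.4]
grip_width: 17.9
t 17.75 tcp [461.2  42.6 270.9] x [ 0.214 -0.973  0.091] z [ 0.597  0.057 -0.8  ] q [-0.198  0.558  2.148  2.388  0.255 -1.222] F [-3.7 -4.4  4.4] M [-1.52  0.71  0.75] w 17.9
FK tcp [461.5  42.6 271. ] z [ 0.597  0.057 -0.8  ] tilt 0.036 along -0.6 lat(tool) [-1.5  1.6] bit lat [-1.4  1.3]
axial torque -1.4647896029200282
key [(0.94, [598.9, 55.2, 89.0]), (0.51, [641.3, 362.9, 0.3])]
moving_jaw [(0.73, [718.9, 68.6, 80.3])]
axle []
```

View pics/s6.png

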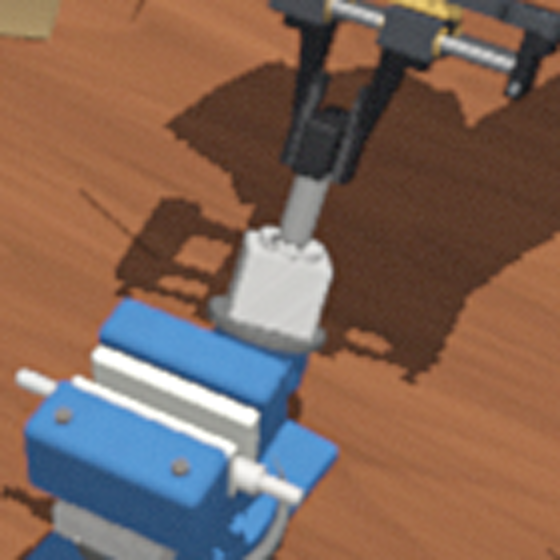

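```bash
python3 -m crank '[[0,0,0.02,0],[0,0,0.02,0]]'
python3 - <<'E'
from h import *
st(); kq(); s=readout.state(); print('axial torque',R.from_quat(s['eef_rot']).as_matrix()[:,2]@s['ft_torque'])
E
```

```text
time_s: 18.15
ee_pos: [461.3, 42.6, 271.0]
eef_rot: [0.751, -0.579, 0.231, -0.216]
wrist_force: [-3.4, -3.9, 2.5]
grip_width: 17.9
t 18.15 tcp [461.3  42.6 271. ] x [ 0.222 -0.97   0.097] z [ 0.597  0.057 -0.8  ] q [-0.198  0.558  2.148  2.386  0.255 -1.23 ] F [-3.4 -3.9  2.5] M [-1.56  0.74  0.56] w 17.9
FK tcp [461.5  42.6 271.1] z [ 0.597  0.057 -0.8  ] tilt 0.035 along -0.5 lat(tool) [-1.5  1.6] bit lat [-1.4  1.3]
axial torque -1.3365820424659278
```

```bash
python3 -m crank '[[0,0,0.02,-0.05],[0,0,0.02,-0.1],[0,0,0.02,-0.1]]'
python3 - <<'E'
from h import *
st(); kq(); s=readout.state(); print('axial torque',R.from_quat(s['eef_rot']).as_matrix()[:,2]@s['ft_torque'])
E
```

```text
time_s: 18.45
ee_pos: [461.3, 42.5, 271.0]
eef_rot: [0.781, -0.539, 0.242, -0.203]
wrist_force: [-3.1, -3.3, 2.5]
grip_width: 17.3
t 18.45 tcp [461.3  42.5 271. ] x [ 0.301 -0.94   0.158] z [ 0.597  0.056 -0.801] q [-0.198  0.558  2.148  2.386  0.254 -1.335] F [-3.1 -3.3  2.5] M [-1.03  0.79  0.1 ] w 17.3
FK tcp [461.5  42.5 271. ] z [ 0.597  0.056 -0.801] tilt 0.035 along -0.6 lat(tool) [-1.4  1.6] bit lat [-1.3  1.3]
axial torque -0.6459936088420416
```

```bash
python3 -m crank '[[0,0,0,0],[0,0,0,0],[0,0,0,0],[0,0,0,0],[0,0,0,0],[0,0,0,0]]' 0.3
python3 - <<'E'
from h import *
st()
s=pic('scene'); w=pic('wrist','w7')
cv2.imwrite('pics/s7.png',cv2.resize(cv2.cvtColor(s['img'],cv2.COLOR_RGB2BGR)[190:330,250:390],None,fx=4,fy=4,interpolation=cv2.INTER_CUBIC))
for a in ['key','key_handle','moving_jaw','axle']:
    m=viewer.mark_of(s,a); print(a,[(round(b['confidence'],2),np.round(c2w(s,b['location']),1).tolist()) for b in m[:2]])
E
```

```text
time_s: 19.05
ee_pos: [461.4, 42.6, 271.0]
eef_rot: [0.781, -0.539, 0.242, -0.203]
wrist_force: [0.5, 0.5, -0.1]
grip_width: 56.2
t 19.05 tcp [461.4  42.6 271. ] x [ 0.301 -0.94   0.158] z [ 0.597  0.056 -0.8  ] q [-0.197  0.558  2.148  2.386  0.254 -1.335] F [ 0.5  0.5 -0.1] M [-0.16  0.52 -0.01] w 56.2
key [(0.79, [597.6, 56.1, 89.6])]
key_handle [(0.81, [559.5, 47.8, 138.1])]
moving_jaw [(0.81, [717.5, 66.2, 78.7])]
axle []
```

View pics/s7.png

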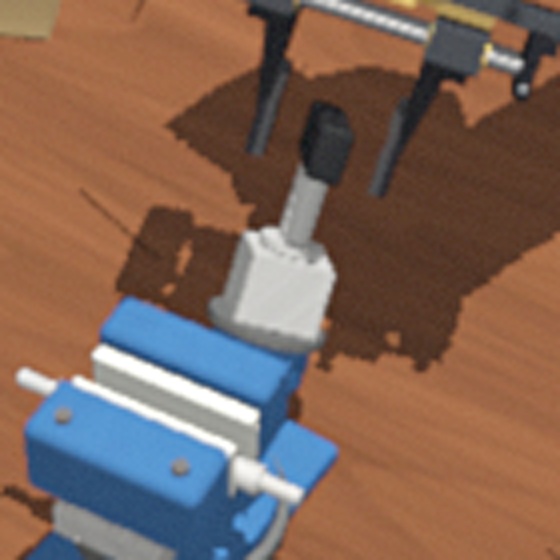

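View pics/w7.png

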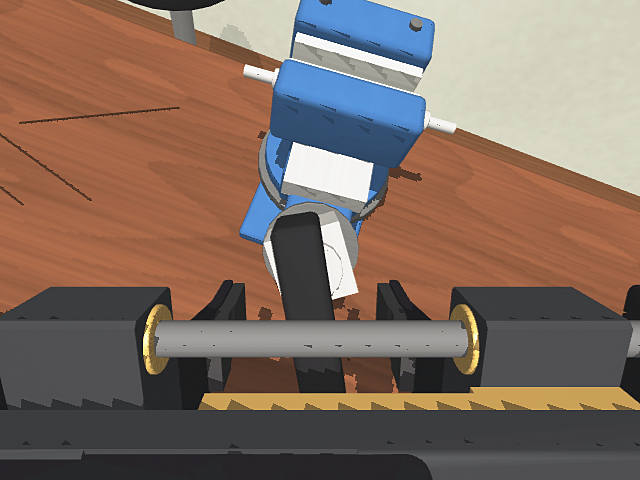

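```bash
python3 -m crank '[[0,0,-0.5,0],[0,0,-2,0],[0,0,-4,0],[0,0,-6,0],[0,0,-8,0],[0,0,-10,0],[0,0,-10,0]]' 0.3
python3 - <<'E'
from h import *
st()
w=pic('wrist','w8'); s=pic('scene'); t=pic('top')
import pickle; pickle.dump((w,s,t),open('r8.pkl','wb'))
for q in (w,s,t):
  for a in ['key','key_handle','moving_jaw','axle','socket_mouth']:
    m=viewer.mark_of(q,a); print(a,[(round(b['confidence'],2),np.round(c2w(q,b['location']),1).tolist()) for b in m[:2]])
cv2.imwrite('pics/t8.png',cv2.resize(cv2.cvtColor(t['img'],cv2.COLOR_RGB2BGR)[150:270,240:340],None,fx=5,fy=5,interpolation=cv2.INTER_CUBIC))
E
```

```text
time_s: 20.05
ee_pos: [400.3, 37.1, 352.4]
eef_rot: [0.781, -0.538, 0.243, -0.203]
wrist_force: [-0.5, -0.8, 0.0]
grip_width: 61.2
t 20.05 tcp [400.3  37.1 352.4] x [ 0.302 -0.94   0.161] z [ 0.599  0.056 -0.799] q [-0.253  0.3    2.221  1.549  0.205 -0.529] F [-0.5 -0.8  0. ] M [-0.12  0.53  0.02] w 61.2
key [(0.6, [598.8, 53.7, 88.0])]
key_handle [(0.91, [562.5, 51.7, 135.8])]
moving_jaw [(0.88, [718.9, 67.7, 80.8])]
axle []
socket_mouth []
key [(0.92, [597.0, 54.9, 91.4])]
key_handle [(0.6, [559.9, 48.2, 139.2])]
moving_jaw [(0.85, [719.9, 65.0, 79.0])]
axle [(0.64, [611.1, 56.1, 68.6])]
socket_mouth [(0.71, [601.4, 51.6, 92.5])]
key [(0.79, [597.5, 55.9, 92.9])]
key_handle []
moving_jaw [(0.55, [720.5, 70.2, 76.0])]
axle [(0.72, [725.6, 66.5, 79.4]), (0.42, [593.8, 50.4, 92.8])]
socket_mouth [(0.67, [597.3, 51.1, 90.8])]
```

View pics/w8.png

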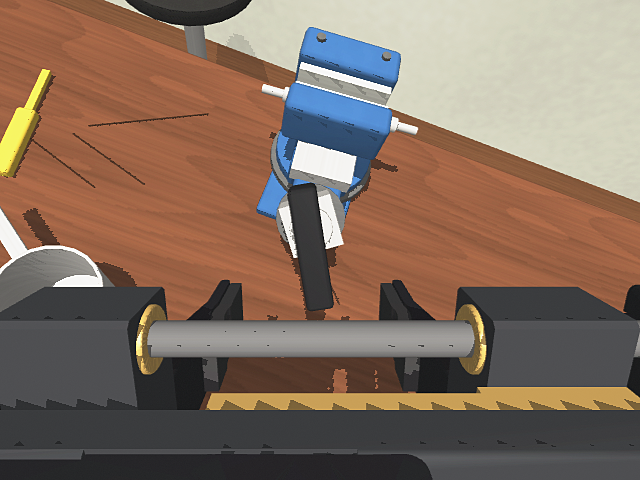

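View pics/t8.png

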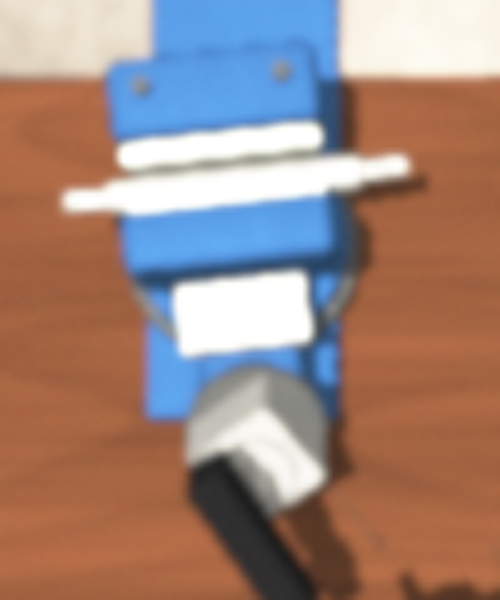

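```bash
python3 - <<'E'
from h import *
import pickle
w,s,t=pickle.load(open('r8.pkl','rb'))
C=cloud(t)
reg=(abs(C[...,0]-710)<110)&(abs(C[...,1]-65)<110)
m=reg&(C[...,2]>112)&(C[...,2]<130)
m=cv2.morphologyEx(m.astype(np.uint8),cv2.MORPH_OPEN,np.ones((3,3)))
n,l,ss,c=cv2.connectedComponentsWithStats(m)
for i in range(1,n):
    if ss[i,4]>30: P=C[l==i]; print(ss[i],np.round(P.mean(0),1),cv2.minAreaRect(P[:,:2].astype(np.float32)))
ax=np.array([.994,.108])
# gap measured in wrist cloud: profile along vise x of tops
for nm,q in (('wrist',w),('scene',s),('top',t)):
    C=cloud(q); P=C.reshape(-1,3); P=P[(P[:,2]>60)&(P[:,2]<130)&(abs(P[:,0]-720)<80)&(abs((P[:,:2]-[709,66])@[-.108,.994])<30)]
    u=(P[:,:2]-[709,66])@ax
    print(nm,[(int(b),int(np.median(P[(u>=b)&(u<b+2),2]))) for b in range(-50,44,2) if ((u>=b)&(u<b+2)).sum()>3])
# key bar direction & handle from wrist
C=cloud(w); h=np.array([562.9,50.7,140.4]); P=C.reshape(-1,3); ssv=np.array([-.5695,-.0619,.8196])
k=(np.linalg.norm(P-h,axis=1)<45)&(abs((P-h)@ssv-14)<4); Q=P[k]; print(k.sum(),Q.mean(0)); 
v=np.linalg.svd(Q-Q.mean(0))[2]; print('bar dir',v[0])
im=cv2.cvtColor(w['img'],cv2.COLOR_RGB2BGR)
cv2.imwrite('pics/w8a.png',cv2.resize(im[15:180,245:425],None,fx=4,fy=3.6,interpolation=cv2.INTER_NEAREST)[:600])
cv2.imwrite('pics/w8b.png',cv2.resize(im[170:320,250:370],None,fx=4,fy=4,interpolation=cv2.INTER_NEAREST))
E
```

```text
[262 159  43  20 692] [753.2  70.3 118.9] ((754.420166015625, 70.4703369140625), (36.4848747253418, 89.70413208007812), 6.363797187805176)
[265 189  43  17 552] [692.5  63.4 118.7] ((693.9537963867188, 63.73822784423828), (29.564624786376953, 89.46306610107422), 6.21641206741333)
wrist [(-50, 75), (-48, 75), (-46, 75), (-44, 75), (-42, 75), (-40, 75), (-38, 75), (-36, 75), (-34, 75), (-32, 75), (-30, 98), (-28, 102), (-26, 119), (-24, 120), (-22, 120), (-20, 120), (-18, 120), (-16, 120), (-14, 120), (-12, 120), (-10, 120), (-8, 120), (-6, 120), (-4, 119), (-2, 118), (4, 111), (6, 111), (20, 104), (22, 108), (24, 111), (26, 111), (28, 113), (30, 117), (32, 119), (34, 120), (36, 120), (38, 120), (40, 120), (42, 120)]
scene [(-28, 119), (-26, 120), (-24, 121), (-22, 121), (-20, 121), (-18, 120), (-16, 120), (-14, 120), (-12, 121), (-10, 121), (-8, 120), (-6, 120), (-4, 119), (-2, 116), (0, 112), (2, 112), (4, 111), (6, 101), (8, 106), (22, 112), (24, 112), (26, 113), (30, 119), (32, 120), (34, 120), (36, 121), (38, 120), (40, 121), (42, 120)]
top [(-50, 74), (-48, 74), (-46, 74), (-44, 74), (-42, 74), (-40, 74), (-38, 74), (-36, 73), (-34, 74), (-32, 75), (-30, 99), (-28, 117), (-26, 120), (-24, 118), (-22, 120), (-20, 119), (-18, 119), (-16, 119), (-14, 119), (-12, 119), (-10, 119), (-8, 119), (-6, 118), (-4, 117), (-2, 112), (0, 110), (2, 110), (4, 110), (6, 109), (12, 88), (14, 88), (16, 87), (18, 98), (20, 100), (22, 109), (24, 110), (26, 110), (28, 114), (30, 118), (32, 119), (34, 119), (36, 119), (38, 119), (40, 119), (42, 118)]
3527 [554.58093179  51.4144351  151.50311887]
bar dir [-0.69450768 -0.47973027 -0.536207  ]
```

View pics/w8a.png

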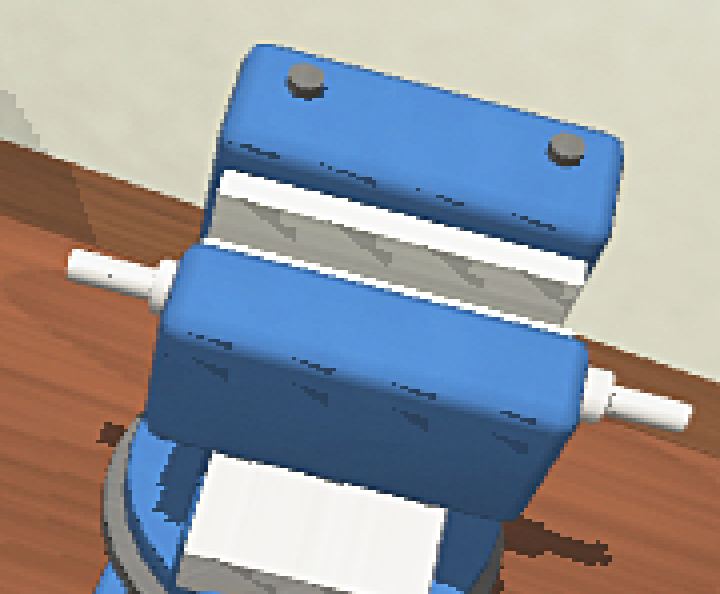

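View pics/w8b.png

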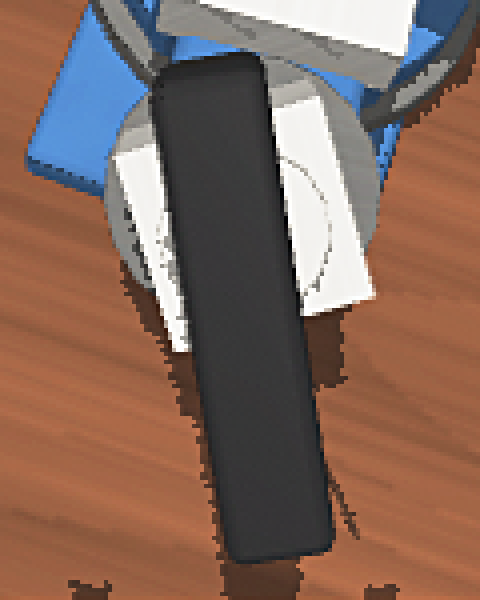

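```bash
python3 - <<'E'
from h import *
import pickle
w,s,t=pickle.load(open('r8.pkl','rb'))
a=np.radians(6.25); ax=np.array([np.cos(a),np.sin(a)]); ay=np.array([-ax[1],ax[0]])
for nm,q in (('wrist',w),('scene',s),('top',t)):
    C=cloud(q); P=C.reshape(-1,3); v=(P[:,:2]-[709,66])@ay; u=(P[:,:2]-[709,66])@ax
    k=(abs(v)<38)&(P[:,2]>107.5)&(P[:,2]<113.5)&(u>-6)&(u<32)
    A=k&(u<12); B=k&(u>15)
    g=[]
    for b in np.arange(-36,36,4):
        x=A&(v>=b)&(v<b+4); y=B&(v>=b)&(v<b+4)
        if x.sum() and y.sum(): g.append((round(u[x].max(),1),round(u[y].min(),1)))
    g=np.array(g); print(nm,A.sum(),B.sum(), 'moving face med',np.median(g[:,0]) if len(g) else None,'fixed face',np.median(g[:,1]) if len(g) else None, 'gap',np.median(g[:,1]-g[:,0]) if len(g) else None)
    k=(abs(v)<38)&(P[:,2]>80)&(P[:,2]<94)&(u>4)&(u<24); print('  axle u range',np.percentile(u[k],[2,50,98]) if k.sum() else None, P[k,2].max() if k.sum() else None)
E
```

```text
wrist 151 1046 moving face med 7.6 fixed face 20.55 gap 13.1
  axle u range None None
scene 187 56 moving face med 8.5 fixed face 22.6 gap 13.8
  axle u range [5.88431042 7.27839673 9.17371649] 93.90616910104677
top 106 148 moving face med 5.2 fixed face 20.200000000000003 gap 14.900000000000002
  axle u range [11.9459011  17.03194744 20.98395101] 93.35213761867612
```

```bash
python3 - <<'E'
from h import *
go(461.3,42.5,271); kq()
E
python3 -m crank '[[0,0,1,-0.1],[0,0,2.5,-0.155],[0,0,5,-0.155],[0,0,7.5,-0.155],[0,0,9.5,-0.155],[0,0,10.1,-0.155],[0,0,10.1,-0.155]]'
python3 - <<'E'
from h import *
go(461.3,42.5,271); kq()
E
```

```text
shift cm [-0. -0. 10.] turn 0
t 20.95 tcp [401.6  36.9 351. ] x [ 0.301 -0.94   0.158] z [ 0.597  0.056 -0.8  ] q [-0.253  0.305  2.219  1.552  0.205 -0.53 ] F [-0.4  0.2  0.3] M [-0.08  0.48  0.02] w 61.0
FK tcp [401.9  36.9 351.1] z [ 0.597  0.056 -0.8  ] tilt 0.035 along 99.4 lat(tool) [-3.1  4.5] bit lat [-2.9  4.2]
time_s: 21.65
ee_pos: [462.1, 42.6, 269.6]
eef_rot: [0.82, -0.477, 0.256, -0.184]
wrist_force: [0.4, 0.2, 0.4]
grip_width: 60.8
shift cm [ 0.01 -0.02 -0.16] turn 0
t 21.65 tcp [462.1  42.6 269.6] x [ 0.413 -0.877  0.245] z [ 0.596  0.057 -0.801] q [-0.197  0.562  2.147  2.389  0.255 -1.492] F [0.4 0.2 0.4] M [-0.12  0.5  -0.01] w 60.8
FK tcp [462.3  42.6 269.7] z [ 0.596  0.057 -0.801] tilt 0.034 along -2.1 lat(tool) [-1.8  1.7] bit lat [-1.6  1.4]
```

```bash
python3 -m crank '[[0,0,-0.1,0],[0,0,-0.1,0],[0,0,-0.1,0],[0,0,-0.1,0],[0,0,-0.1,0],[0,0,-0.1,0],[0,0,-0.1,0],[0,0,-0.1,0]]' 1 60
cat >> h.py <<'E'
def tq():
    s=readout.state(); z=R.from_quat(s['eef_rot']).as_matrix()[:,2]; print('axial torque',round(float(z@s['ft_torque']),3),'axial force',round(float(z@s['wrist_force']),1),'q6',round(s['joint_pos'][5],3),'w',round(s['grip_width'],1),'t',round(s['time_s'],2))
E
python3 -c "from h import *; tq()"
python3 -m crank '[[0,0,0.05,0.05],[0,0,0.05,0.05]]' >/dev/null;python3 -c "from h import *; tq()"
python3 -m crank '[[0,0,0.05,0.05],[0,0,0.05,0.05]]'>/dev/null;python3 -c "from h import *; tq()"
```

```text
time_s: 22.45
ee_pos: [461.5, 42.3, 270.6]
eef_rot: [0.82, -0.478, 0.256, -0.184]
wrist_force: [0.1, -2.2, 2.9]
grip_width: 17.7
axial torque -0.068 axial force -2.4 q6 -1.488 w 17.7 t 22.45
axial torque -0.404 axial force -5.5 q6 -1.441 w 17.8 t 22.65
axial torque -0.696 axial force -6.6 q6 -1.394 w 17.5 t 22.85
```

```bash
python3 -m crank '[[0,0,0.05,0.06],[0,0,0.05,0.06]]' >/dev/null;python3 -c "from h import *; tq()"
python3 -m crank '[[0,0,0.03,-0.04],[0,0,0.03,-0.04]]' >/dev/null;python3 -c "from h import *; tq()"
python3 -m crank '[[0,0,0.03,-0.04],[0,0,0.03,-0.04]]' >/dev/null;python3 -c "from h import *; tq()"
python3 -m crank '[[0,0,0.03,-0.04],[0,0,0.03,-0.04]]' >/dev/null;python3 -c "from h import *; tq()"
```

```text
axial torque -0.976 axial force -6.2 q6 -1.338 w 17.8 t 23.05
axial torque -0.63 axial force -6.0 q6 -1.381 w 17.2 t 23.25
axial torque -0.284 axial force -5.9 q6 -1.422 w 17.8 t 23.45
axial torque -0.105 axial force -6.4 q6 -1.462 w 17.8 t 23.65
```

```bash
python3 -m crank '[[0,0,0,0],[0,0,0,0],[0,0,0,0],[0,0,0,0],[0,0,0,0],[0,0,0,0]]' 0.3 
python3 -m crank '[[0,0,-0.5,0],[0,0,-2,0],[0,0,-4,0],[0,0,-6,0],[0,0,-8,0],[0,0,-10,0],[0,0,-12,0],[0,0,-12,0]]'
python3 - <<'E'
from h import *
st()
w=pic('wrist','w9'); s=pic('scene','s9'); t=pic('top','t9')
import pickle; pickle.dump((w,s,t),open('r9.pkl','wb'))
for q in (w,s,t):
  for a in ['key','key_handle','moving_jaw','axle','cup','spacer','pick']:
    m=viewer.mark_of(q,a); print(a,[(round(b['confidence'],2),np.round(c2w(q,b['location']),1).tolist()) for b in m[:1]])
C=cloud(t)
reg=(abs(C[...,0]-710)<110)&(abs(C[...,1]-65)<110)
m=reg&(C[...,2]>112)&(C[...,2]<130)
m=cv2.morphologyEx(m.astype(np.uint8),cv2.MORPH_OPEN,np.ones((3,3)))
n,l,ss,c=cv2.connectedComponentsWithStats(m)
for i in range(1,n):
    if ss[i,4]>30: P=C[l==i]; print(ss[i],np.round(P.mean(0),1),cv2.minAreaRect(P[:,:2].astype(np.float32)))
im=cv2.cvtColor(w['img'],cv2.COLOR_RGB2BGR)
cv2.imwrite('pics/w9b.png',cv2.resize(im[120:320,230:390],None,fx=3,fy=3,interpolation=cv2.INTER_NEAREST))
E
```

```text
time_s: 24.25
ee_pos: [461.5, 42.4, 270.4]
eef_rot: [0.812, -0.49, 0.254, -0.188]
wrist_force: [-0.3, -0.4, 0.2]
grip_width: 56.4
time_s: 25.05
ee_pos: [388.7, 35.9, 367.8]
eef_rot: [0.813, -0.489, 0.255, -0.188]
wrist_force: [1.2, -0.0, 0.0]
grip_width: 60.7
t 25.05 tcp [388.7  35.9 367.8] x [ 0.391 -0.891  0.231] z [ 0.599  0.056 -0.799] q [-0.267  0.246  2.228  1.324  0.22  -0.433] F [ 1.2 -0.   0. ] M [-0.11  0.51 -0.01] w 60.7
key [(0.89, [597.5, 53.2, 85.9])]
key_handle [(0.93, [561.5, 50.1, 139.0])]
moving_jaw [(0.57, [718.1, 66.0, 79.7])]
axle [(0.55, [713.5, 67.6, 20.8])]
cup [(0.59, [485.7, 220.5, -0.5])]
spacer []
pick [(0.67, [642.2, 361.7, -2.8])]
key [(0.69, [600.8, 53.2, 87.1])]
key_handle [(0.67, [562.1, 48.8, 138.2])]
moving_jaw [(0.74, [722.1, 65.0, 78.3])]
axle []
cup [(0.55, [480.1, 222.6, -3.1])]
spacer [(0.76, [636.8, -400.3, -1.1])]
pick [(0.77, [641.8, 359.0, -0.5])]
key [(0.84, [598.7, 57.2, 93.5])]
key_handle [(0.63, [556.7, 49.8, 138.6])]
moving_jaw [(0.67, [722.9, 66.6, 75.9])]
axle [(0.68, [721.2, 63.4, 80.6])]
cup [(0.9, [486.6, 223.0, -1.8])]
spacer [(0.73, [631.3, -402.3, -0.8])]
pick [(0.54, [642.2, 364.4, -6.0])]
[262 159  43  20 696] [753.5  70.  119. ] ((754.7337646484375, 70.43489837646484), (36.993385314941406, 89.71658325195312), 5.6061530113220215)
[265 189  42  17 546] [692.4  63.8 118.7] ((693.494873046875, 63.90088653564453), (28.36785125732422, 88.87936401367188), 5.9447526931762695)
```

View pics/w9b.png

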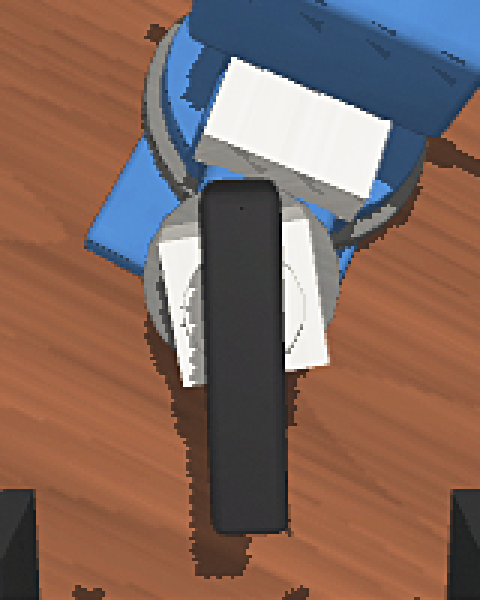

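View pics/s9.png

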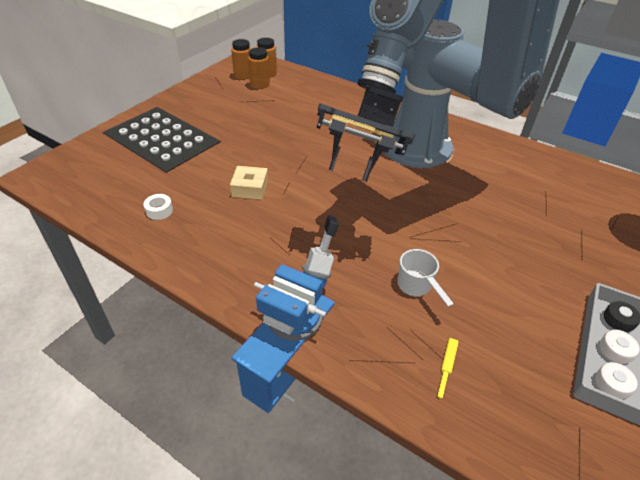

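```bash
python3 - <<'E'
from h import *
tq(); print(workorder.job_done())
E
```

```text
axial torque -0.117 axial force -0.4 q6 -0.435 w 60.7 t 26.25
the job is handed in; nothing more can be done
None
```

I took the key from its stand, pressed it home in the slanted socket, and turned it clockwise until the jaws gripped the axle. I then let go, backed off and handed the job in at about 26 s. No verdict was reported.

**Tilting the tool:** the moves allow no tilt, so I reached past the arm's limit in small steps until the tool leaned 35 degrees. The key dropped in at the hole angle I had measured, about 14 degrees. The collar seated with about 25 N of push.

**Tightening:** I turned the key about 1.2 rad. The bar twisted some 9 degrees in the fingers, so I released it, gripped again and retightened to about 1 N m. I then eased the torque almost to zero before the final release.

**Last checks:**
- **Key:** it stands in the socket. The cameras put its origin within about 6 mm of the mouth, mostly less, which is as fine as they can measure. The arm's own position at full depth agreed to within 1 mm.
- **Jaw:** it moved about 6 mm from where it started. The gap between the pads measured 13 to 15 mm from the three cameras, against 14 mm for a clamped axle. That measurement was before the final retightening, and the jaw sat at the same place afterwards.
- **Cup, spacer and pick:** all were within a few mm of where they started.

**Not confirmed:**
- **Grip force:** I could not read the force on the axle after release. I infer it from the torque rising at once when I gripped again.
- **Elbow joint range:** joint 3 read 0.219 against its stated lower limit of 0.22 while I was tilting the tool. This may count as passing its range.

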